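Lock the blade insert into a kitchen slicer

TASK

Make the sloping kitchen slicer ready for use: turn its red cam handle anticlockwise right back to open, slide the green blade insert up the bed by its black knob until it meets the two spring buffers, and then turn the red handle clockwise a full quarter turn to its stop, so that the cam catches the insert's pin and draws the insert tight against the white head piece. Leave the insert tight and the handle locked, and do not disturb the mug, spice jars, butter and ring cutter standing about.

Things in the scene. Friction and masses are not known exactly. Their poses are not given: they have to be found in the camera images.
- slicer: White slicer frame, fixed on rubber feet, 262 mm long, 138 wide; its bed slopes 27 deg (0.47 rad), rising toward +x of this frame (away from the robot at yaw 0). Origin on the table under the middle of the bed; x level in the up-slope direction, y left, z up. The head piece, a white cross plate at the upper end, carries the cam. Rail tops stand 12 mm above the bed's surface.
- insert_knob (a point): Grip of the black round knob on the green blade insert (plate 95 mm along the slope, 106 wide, 7 thick): 28 mm across, 24 high. This point, on the knob's axis, lies 43 mm above the bed's surface, 15 mm below the knob's top; its waist lower down is 18 mm. Axes: x up along the slope, y left, z square out of the bed (27 deg from vertical). Moves with the insert.
- cam_wing (a point): Middle of the cam's red wing handle, a bar 72 mm long, 14 wide, 30 high, on the cam's axis; 46 mm above the bed's surface, 13 mm below the bar's top. The red hook (reaching 48 mm from the axis) and a steel pin lie 22 mm or more below this point. Axes: x along the bar, to its white-dot end, y across it, z the cam's axis, square out of the bed. Turns with the cam; at cam 0 x points up the slope.
- insert (a joint): Gap (m) from the insert's upper edge to the head piece: 0 tight, 0.055 lowest. It slides in rails (2.5 N friction, 1.2 N weight) and stays where left. From 0.008 down it presses two spring buffers (together 1.5 N per mm, 12 N when tight), which push it back to about 0.007 when let go. An 8 mm steel pin stands at the middle of its upper edge.
- cam (a joint): Turn of the cam (rad): 0 open (bar along the slope), 1.6 its locked stop (bar across); grows clockwise seen from above the bed. Friction 0.06 N m; stays where left. The pin can enter the cam only near 0 (below 0.15); else the hook bars its way. With the gap under 0.010, turning from 0 makes the hook catch the pin, draw it in until 1.3 rad and hold it beyond; takes up to 0.25 N m.
- red_spice_jar: Bystander: clear spice jar with a red lid, 45 mm across, 106 mm tall; origin at the centre of its foot
- mug: Bystander: dark green enamel mug, 88 mm across, 80 mm tall, with a handle; origin at the centre of its foot
- ring_cutter: Bystander: round metal pastry cutter, 57 mm across, 24 mm tall; origin at the centre of its underside
- butter: Bystander: pale butter block 72 x 104 x 40 mm; origin at the centre of its underside
- green_spice_jar: Bystander: white spice jar with a green label, 47 mm across, 98 mm tall; origin at the centre of its foot

How it is judged:
By the outcome, as a careful person would: the job done as asked, in the order asked, and still so for the second after the job is handed in, with the robot touching nothing.
It also fails if it takes over 61 s, if anything falls off the work surface, if the arm or the gripper's body presses on something with over 40 N, if the wrist force passes 120 N, or if a joint passes its speed limit or range.

ROBOT

A 7-joint arm with a two-finger parallel gripper is mounted at the origin on a cart in front of the work surface, level with it; the furniture and walls round the work are solid. World frame = base frame: x ahead of the robot, y to its left, z up, the work surface at z = 0. Lengths are in mm, angles in rad, forces in N, time in s.
With the tool pointing down it reaches from about 350 to 900 mm from the base axis. Payload 7.2 kg.
Tool frame: the origin (TCP) lies at the very end of the fingers, on their centre line; the grasp point (between the pads) lies 19 mm behind it; x points along the fingers, y is the direction in which the jaws open and shut, and the axes are right-handed (so a half turn about x gives the same grasp; the last joint's range is limited). The gripper opens to 88 mm and grips with 3 to 60 N. Pads are 20 mm wide; open, the fingers measure 115 mm over their backs; the gripper's body (75 mm by 178 mm) begins 61 mm behind the grasp point.
Start: joints at [1.229, 0.411, -0.013, 1.596, 0.006, 1.134, -0.082], TCP at [168.983, -601.726, 222.653] pointing down, gripper open.
Joint ranges: [-2.95, 2.95], [-0.29, 1.99], [-1.47, 1.44], [0.14, 2.54], [-1.03, 4.17], [0.13, 1.85], [-2.86, 2.86]. Speed limits (rad/s): [2.39, 2.39, 3.01, 3.01, 3.14, 3.14, 3.14].

INTERFACE

Orientations are given as [roll, pitch, yaw] about the fixed x, y, z axes, in that order (R = Rz(yaw) Ry(pitch) Rx(roll)).
In Python, from cell import * gives the robot as it stands. The module is installed in compiled form; this text tells all that it offers.
- The arm moves only by the shell command python3 -m pendant 'ROWS'. ROWS is JSON, a list of rows, each an object of numbers: "ax", "ay", "az": the turn, a rotation vector about the tool's x, y, z in units of 6 degrees (1.0 is 6 degrees); "tx", "ty", "tz": the shift along the tool's x, y, z in m; "hand": the finger opening in m, from 0 to 0.0878. A call has 1 to 20 rows; each row shifts and turns the pose as measured when the row begins, along the tool's axes as they then stand; what a row does not reach is not made up. A row lasts 1/8 s, in which the tool goes at most 62.5 mm and 10.7 degrees, less where a joint would pass 70% of its speed; a pose out of reach is approached as far as the arm can. A call is refused whole if a number of a shift passes 0.0625 or a number of a turn 1, either way. A call with a gripper value outside its range is refused whole. The fingers move at their own pace and stop on an object; the grip force is fixed at half the most. Time passes only in rows, so rows that do not move let the fingers close. It gives the time, the measured TCP pose, the force and the opening at its end, in the units of the state.
- get_obs(): the state, without advancing time (a new reading comes with each control period).
- get_image(name): name is "scene" or "side" or "wrist"; returns a dict with "color" (480x640x3 uint8, red, green, blue), "z_map" (480x640 float32, mm along the optical axis (not along the pixel's ray), 0 where there is no reading), "intrinsics" (3x3 intrinsics, pixels), "R" (3x3) and "t" (3): a world point X has camera coordinates R X + t. Camera axes: x right, y down, z forward; pixel columns grow to the right and rows downward; lengths in mm; the calibration is good to about 2 mm. A picture is of the moment at which its call begins.
- sign_off(): hands the job in, once; it reports no verdict.
The state is a dict: "clock": time; "joints": joint angles; "dq": joint speeds; "effort": joint torques, N m; "tcp_pos": TCP position; "ee_rot": TCP orientation; "ft_force": force on the tool from outside, world axes, zero at the start; "wrist_torque": the same for the moment, N m; "width": opening from 0.0 (shut) to 1.0 (fully open).
Only numpy, scipy, OpenCV 4.12 (cv2) and the standard library are available. Lean on these libraries where they do the work, as an engineer would, in place of code of your own. Each camera call takes 0.05 s, during which the arm holds its last target.

## Working session

There is one attempt and no reset: what is moved stays moved. The work goes in short steps, Python scripts to look and compute and a shell command to move; the robot and the scene stay as the last step left them, time stands still between calls to the robot, and variables do not carry over. Pictures are saved under pics/ and viewed, and the job is handed in when it is done.

```bash
mkdir -p pics; ls
cat > h.py <<'E'
from cell import *
import numpy as np, cv2
def snap(n,f):
    im=get_image(n); cv2.imwrite('pics/'+f+'.png',cv2.cvtColor(im['color'],cv2.COLOR_RGB2BGR)); np.savez('pics/'+f+'.npz',**im); return im
def pts(im):
    z=im['z_map'].astype(float);K=im['intrinsics'];v,u=np.mgrid[0:480,0:640]
    c=np.stack([(u-K[0,2])/K[0,0]*z,(v-K[1,2])/K[1,1]*z,z],-1)
    return (c-im['t'])@im['R']   # R^T (c-t)
E
python3 - <<'E'
from h import *
for n in('scene','side','wrist'):
    im=snap(n,n+'0'); print(n,(im['z_map']>0).mean())
    print(im['R'].T@-im['t'],im['R'][2])
o=get_obs();print(o)
E
```

```text
pics
scene 0.9961100260416667
[226.31738199 612.33215969 763.05648071] [ 0.40368805 -0.59268759 -0.69696297]
side 0.9663444010416666
[ 441.06753792 1012.51350138  610.49123495] [ 0.13847053 -0.87511187 -0.46368645]
wrist 0.9961653645833334
[ 239.67787293 -581.24929676  383.92696008] [-0.26200624 -0.07115229 -0.96243965]
{'clock': 0.15, 'joints': array([ 1.2288128 ,  0.41172021, -0.01270272,  1.59680823,  0.00557148,
        1.13433709, -0.08219961]), 'dq': array([-0.00033578, -0.00327542, -0.00068429, -0.00323341, -0.00169389,
        0.00107806,  0.00060646]), 'effort': array([ 1.57743227e-03, -5.88336074e+01,  6.42620903e-01, -2.91293031e+01,
       -5.36872947e-02,  1.57690753e-02,  8.42626628e-05]), 'tcp_pos': array([ 168.85305418, -601.36094701,  222.01762905]), 'ee_rot': array([-1.51856476,  1.56955853,  1.89681464]), 'ft_force': array([ 0.62069632,  0.1813289 , -0.60654794]), 'wrist_torque': array([-0.00697097,  0.00108859, -0.0713956 ]), 'width': 0.9989411671182299}
```

View pics/scene0.png

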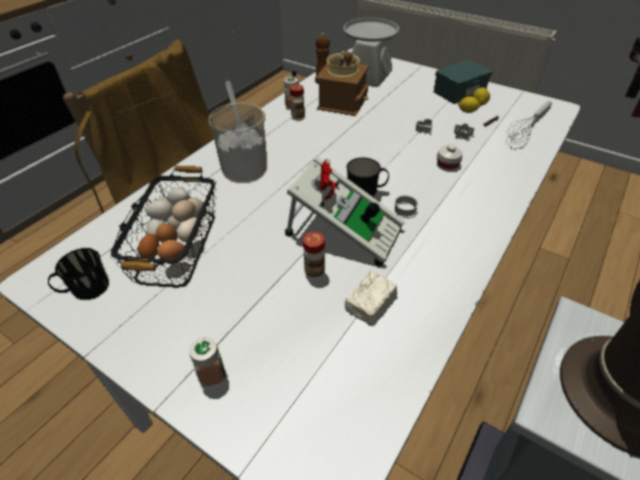

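View pics/side0.png

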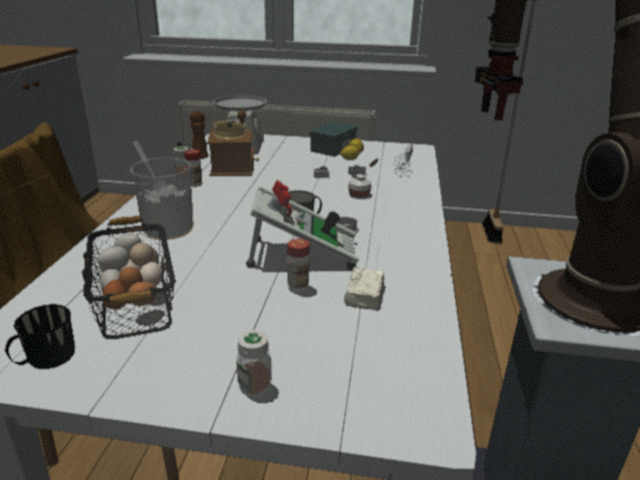

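View pics/wrist0.png

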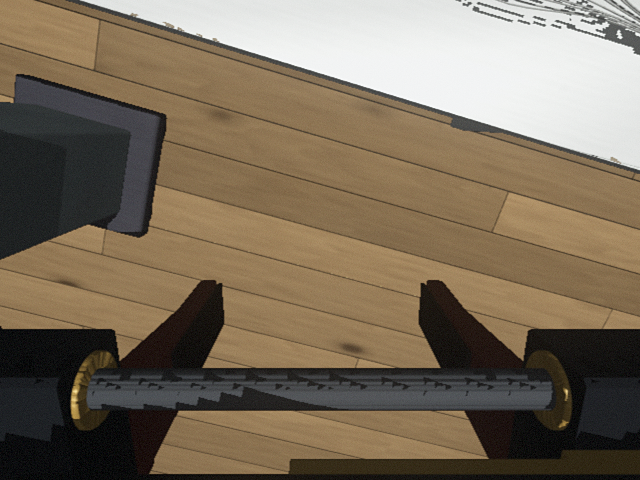

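The scene view shows the slicer at about (345,210), with red wing at (327,178), green insert (360,215) and knob (372,212). The mug is right behind it, the cutter at (405,205), the red jar (315,255), and the butter (372,297). The side view agrees. Next I measure.

Run:
```python
from h import *
for n,box in(('scene',(270,140,420,280)),('side',(235,170,370,280))):
    d=dict(np.load(f'pics/{n}0.npz')); P=pts(d)
    x0,y0,x1,y1=box
    c=cv2.cvtColor(d['color'],cv2.COLOR_RGB2BGR)[y0:y1,x0:x1]
    s=5
    cv2.imwrite(f'pics/{n}0z.png',cv2.resize(c,None,fx=s,fy=s,interpolation=cv2.INTER_CUBIC))
    hsv=cv2.cvtColor(d['color'],cv2.COLOR_RGB2HSV); H,S,V=[hsv[...,i].astype(int) for i in range(3)]
    m=np.zeros((480,640),bool);m[y0:y1,x0:x1]=1
    g=m&(H>45)&(H<85)&(S>120)&(V>50)&(d['z_map']>0)
    r=m&((H<8)|(H>172))&(S>130)&(d['z_map']>0)
    for nm,k in(('green',g),('red',r)):
        Q=P[k]; print(n,nm,k.sum(),Q.mean(0).round(1),Q.min(0).round(),Q.max(0).round())
        v,u=np.nonzero(k);print(u.min(),u.max(),v.min(),v.max())
        if nm=='green':
            md=np.median(Q,0);q=Q[np.linalg.norm(Q-md,axis=1)<70]
            for _ in range(4):
                cc=q.mean(0);nn=np.linalg.svd(q-cc)[2][2];nn*=np.sign(nn[2]);q=q[abs((q-cc)@nn)<4]
            print('plane',cc.round(1),nn.round(3),'tilt',np.degrees(np.arccos(nn[2])),'upslope yaw',np.arctan2(-nn[1],-nn[0]))
```

```text
scene green 675 [584.3 -75.5  64.4] [ 547. -137.   36.] [639. -27. 111.]
335 382 191 239
plane [584.1 -74.   63.8] [-0.449 -0.062  0.891] tilt 26.969086710704804 upslope yaw 0.13814985321122572
scene red 606 [637.9  11.1 124.7] [ 592. -108.   -0.] [694.  95. 175.]
303 336 161 252
side green 259 [586.5 -81.5  63.2] [ 550. -135.   46.] [633. -42.  88.]
300 336 218 244
plane [586.6 -81.3  63.3] [-0.446 -0.068  0.892] tilt 26.827368863220975 upslope yaw 0.15072745655323003
side red 324 [654.4 -15.3 139.1] [ 594. -261.   74.] [702.  93. 174.]
274 308 181 250
```

View pics/scene0z.png

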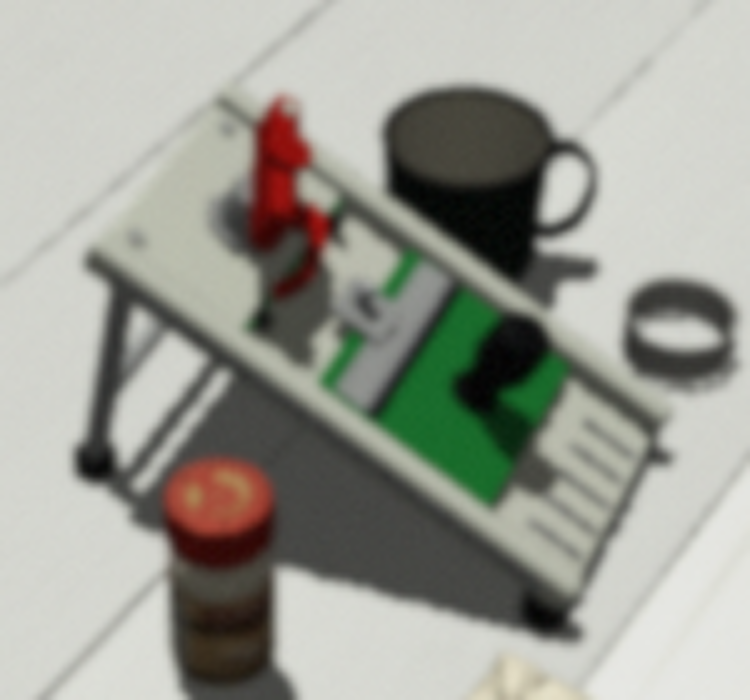

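View pics/side0z.png

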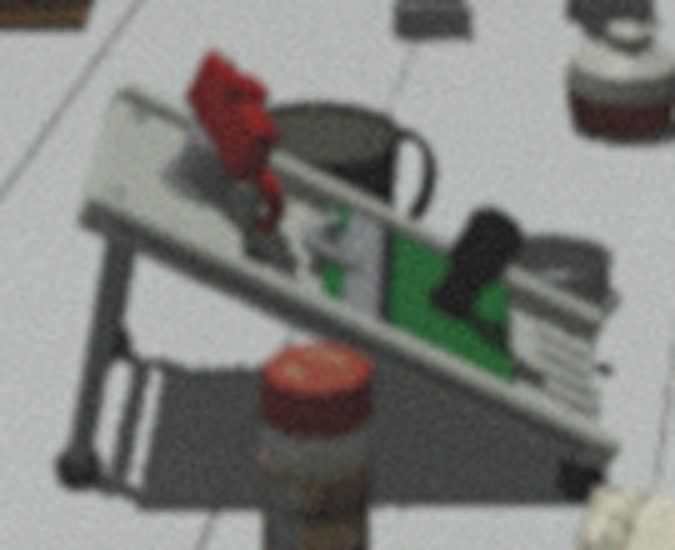

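```bash
cat >> h.py <<'E'
YAW=0.145
def frame(yaw=YAW,tilt=0.4712):
    ex=np.array([np.cos(tilt)*np.cos(yaw),np.cos(tilt)*np.sin(yaw),np.sin(tilt)])
    ey=np.array([-np.sin(yaw),np.cos(yaw),0]); return np.stack([ex,ey,np.cross(ex,ey)])
def masks(d,box):
    x0,y0,x1,y1=box
    hsv=cv2.cvtColor(d['color'],cv2.COLOR_RGB2HSV); H,S,V=[hsv[...,i].astype(int) for i in range(3)]
    m=np.zeros((480,640),bool);m[y0:y1,x0:x1]=1;m&=d['z_map']>0
    return m, m&(H>45)&(H<85)&(S>120)&(V>50), m&((H<8)|(H>172))&(S>130), m&(V<45)
E
python3 - <<'E'
from h import *
F=frame(); O=np.array([584.,-75,63.8])
out=[]
for n,box in(('scene',(270,140,420,280)),('side',(235,170,370,280))):
    d=dict(np.load(f'pics/{n}0.npz')); P=pts(d)
    L=(P-O)@F.T   # local: rel to green surface
    m,g,r,k=masks(d,box)
    print(n,'green u,v range',np.percentile(L[g],[1,50,99],axis=0).round(1))
    # white deck: histogram of w for slicer region
    w=m&(abs(L[...,2])<40)&(abs(L[...,1])<80)&(L[...,0]>-110)&(L[...,0]<180)&~g&~r
    h,e=np.histogram(L[w][:,2],bins=np.arange(-40,41,3));print(list(zip(e.astype(int),h)))
    for nm,k_,lo in(('red',r,5),('blk',k,8)):
        q=L[k_&(L[...,2]>lo)&(abs(L[...,1])<70)&(L[...,0]>-60)&(L[...,0]<150)]
        print(nm,len(q),np.percentile(q,[2,50,98],axis=0).round(1).tolist())
        if nm=='red':
            out.append(q)
            for a in (10,20,30,40):
                s=q[(q[:,2]>a)&(q[:,2]<a+10)]; 
                if len(s)>3: print(a,len(s),s.min(0).round(),s.max(0).round())
            s=q[q[:,2]>20][:,:2];c=s.mean(0);ev,E=np.linalg.eigh(np.cov((s-c).T));print('pca',c,np.sqrt(ev),np.degrees(np.arctan2(E[1,1],E[0,1])))
# top-down plots
img=np.full((500,700,3),255,np.uint8)
for n,box,i in(('scene',(270,140,420,280),0),('side',(235,170,370,280),1)):
    d=dict(np.load(f'pics/{n}0.npz')); L=(pts(d)-O)@F.T; m=masks(d,box)[0]
    m=m&(abs(L[...,1])<95)&(abs(L[...,0]-35)<170)&(L[...,2]>-25)
    q=L[m];c=d['color'][m][:,::-1];o=np.argsort(q[:,2])
    img=np.full((400,700,3),(255,200,200),np.uint8)
    for p,cc in zip(q[o],c[o]):
        cv2.circle(img,(int(280+2*p[0]),int(200-2*p[1])),2,[int(x) for x in cc],-1)
    for x in range(-100,200,50): cv2.putText(img,str(x),(280+2*x,395),0,.4,(0,0,255))
    for y in range(-80,100,40): cv2.putText(img,str(y),(0,200-2*y),0,.4,(0,0,255))
    cv2.imwrite(f'pics/top{i}.png',img)
cv2.imwrite('pics/top.png',np.hstack([cv2.resize(cv2.imread(f'pics/top{i}.png'),(400,229)) for i in (0,1)]))
cv2.imwrite('pics/topv.png',np.vstack([cv2.resize(cv2.imread(f'pics/top{i}.png'),(525,300)) for i in (0,1)]))
E
```

```text
scene green u,v range [[-37.3 -57.2  -5.7]
 [  5.4   7.1  -0.2]
 [ 53.7  41.2  33.1]]
[(np.int64(-40), np.int64(42)), (np.int64(-37), np.int64(51)), (np.int64(-34), np.int64(31)), (np.int64(-31), np.int64(26)), (np.int64(-28), np.int64(29)), (np.int64(-25), np.int64(89)), (np.int64(-22), np.int64(155)), (np.int64(-19), np.int64(153)), (np.int64(-16), np.int64(91)), (np.int64(-13), np.int64(328)), (np.int64(-10), np.int64(791)), (np.int64(-7), np.int64(245)), (np.int64(-4), np.int64(751)), (np.int64(-1), np.int64(891)), (np.int64(2), np.int64(822)), (np.int64(5), np.int64(317)), (np.int64(8), np.int64(27)), (np.int64(11), np.int64(31)), (np.int64(14), np.int64(28)), (np.int64(17), np.int64(9)), (np.int64(20), np.int64(13)), (np.int64(23), np.int64(23)), (np.int64(26), np.int64(15)), (np.int64(29), np.int64(25)), (np.int64(32), np.int64(14)), (np.int64(35), np.int64(17))]
red 282 [[88.5, -28.0, 9.3], [117.8, 1.7, 45.6], [140.3, 25.5, 55.9]]
10 63 [ 86. -29.  10.] [110.  25.  15.]
20 5 [109.  20.  26.] [116.  24.  29.]
30 36 [108.  -8.  30.] [133.  27.  40.]
40 63 [107. -30.  40.] [142.
[... 711 characters left out ...]
p.int64(5), np.int64(62)), (np.int64(8), np.int64(45)), (np.int64(11), np.int64(43)), (np.int64(14), np.int64(28)), (np.int64(17), np.int64(17)), (np.int64(20), np.int64(31)), (np.int64(23), np.int64(35)), (np.int64(26), np.int64(35)), (np.int64(29), np.int64(23)), (np.int64(32), np.int64(17)), (np.int64(35), np.int64(24))]
red 211 [[93.8, -28.7, 11.0], [126.0, -1.9, 42.7], [142.7, 23.7, 54.5]]
10 11 [ 90. -31.  11.] [ 98. -11.  12.]
20 11 [116. -21.  27.] [137.  21.  30.]
30 66 [105. -32.  30.] [143.  26.  40.]
40 84 [109. -31.  40.] [144.  25.  50.]
pca [127.30095728  -0.85910088] [ 3.12306545 17.87067078] 117.85897075226443
blk 148 [[-13.6, -8.1, 8.7], [-3.0, 2.0, 35.1], [6.2, 7.4, 50.2]]
```

View pics/topv.png

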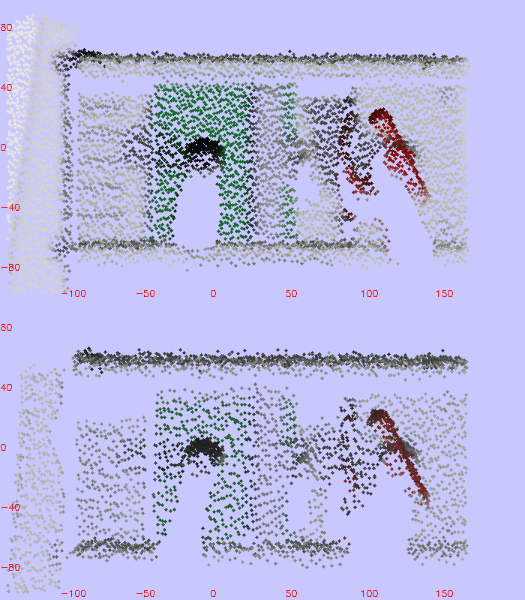

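Run:
```python
from h import *
from scipy.spatial.transform import Rotation as Ro
F=frame(); O=np.array([584.,-75,63.8])
q=[]
for n,box in(('scene',(270,140,420,280)),('side',(235,170,370,280))):
    d=dict(np.load(f'pics/{n}0.npz')); L=(pts(d)-O)@F.T; m,g,r,k=masks(d,box)
    a=L[r&(L[...,2]>44)&(L[...,2]<60)&(abs(L[...,1])<60)&(L[...,0]>80)].astype(np.float32)
    print(n,cv2.minAreaRect(np.ascontiguousarray(a[:,:2])))
    # knob top
    b=L[k&(L[...,2]>46)&(L[...,2]<58)&(abs(L[...,1])<30)&(abs(L[...,0])<40)].astype(np.float32)
    print('knobtop',len(b),cv2.minEnclosingCircle(np.ascontiguousarray(b[:,:2])),np.median(b,0))
    # bystanders z>15 blobs
    P=pts(d); 
    if n=='scene':
        mm=(P[...,2]>12)&(P[...,0]>350)&(P[...,0]<900)&(abs(P[...,1]+50)<330)
        nl,lab,st,_=cv2.connectedComponentsWithStats(mm.astype(np.uint8))
        for i in range(1,nl):
            if st[i,4]>60:
                s=P[lab==i];print('blob',st[i,:4],np.percentile(s,[2,98],axis=0).round().tolist())
o=get_obs();R=Ro.from_euler('xyz',o['ee_rot']);print(R.as_matrix().round(3))
for w,nm in(((125,-4,39),'wing'),((-4,-4,36),'knob')): print(nm,(O+np.array(w)@F).round(1))
for c in (1.08,0,1.6):
  for s in(1,-1):
    x=-F[2];y=s*(np.sin(c)*F[0]+np.cos(c)*F[1]);T=np.stack([x,y,np.cross(x,y)],1)
    print(c,s,(np.degrees((R.inv()*Ro.from_matrix(T)).as_rotvec())/6).round(2))
```

```text
scene ((123.91983795166016, -2.4007186889648438), (19.41669464111328, 61.996463775634766), 31.626712799072266)
knobtop 63 ((-5.11627721786499, -2.6034224033355713), 12.63136100769043) [-4.103065  -1.5537525 49.856228 ]
blob [284 156 120 108] [[514.0, -269.0, 18.0], [733.0, 4.0, 163.0]]
blob [157 192  55  92] [[809.0, 90.0, 24.0], [899.0, 275.0, 103.0]]
blob [394 195  23  19] [[518.0, -256.0, 12.0], [571.0, -199.0, 27.0]]
blob [302 231  23  47] [[592.0, 56.0, 16.0], [632.0, 95.0, 109.0]]
blob [344 270  53  50] [[440.0, 29.0, 14.0], [506.0, 121.0, 39.0]]
side ((125.96659851074219, -5.238983154296875), (17.68117332458496, 63.56916809082031), 31.983646392822266)
knobtop 30 ((-4.099005222320557, -0.5531232953071594), 10.646528244018555) [-3.4008439   0.12912948 48.232376  ]
[[-0.     0.27  -0.963]
 [ 0.001 -0.963 -0.27 ]
 [-1.    -0.001  0.   ]]
wing [677.3 -65.4 155.3]
knob [564.9 -81.8  94.1]
1.08 1 [-18.07   2.4    4.69]
1.08 -1 [11.31  4.26 -2.18]
0 1 [-28.01  -0.45   6.73]
0 -1 [1.2  4.49 0.3 ]
1.6 1 [-13.23   3.27   3.64]
1.6 -1 [16.17  3.79 -3.42]
```

```bash
python3 -m pendant '[{"tx":-0.006,"ty":-0.024,"tz":-0.036},{"tx":-0.006,"ty":-0.024,"tz":-0.036},{"tx":-0.006,"ty":-0.024,"tz":-0.036},{"tx":-0.006,"ty":-0.024,"tz":-0.036},{"tx":-0.006,"ty":-0.024,"tz":-0.036},{"tx":-0.006,"ty":-0.024,"tz":-0.036},{"tx":-0.006,"ty":-0.024,"tz":-0.036},{"tx":-0.006,"ty":-0.024,"tz":-0.036},{"tx":-0.006,"ty":-0.024,"tz":-0.036},{"tx":-0.006,"ty":-0.024,"tz":-0.036},{"ty":-0.024,"tz":-0.036},{"ty":-0.024,"tz":-0.036},{"ty":-0.024,"tz":-0.036},{"ty":-0.024,"tz":-0.036}]'
cat > st.py <<'E'
from h import *
from scipy.spatial.transform import Rotation as Ro
import sys
F=frame(); O=np.array([584.,-75,63.8])
def status(c=1.05,s=1,target=None):
    o=get_obs();R=Ro.from_euler('xyz',o['ee_rot'])
    print('t',o['clock'],'tcp',o['tcp_pos'].round(1),'loc',((o['tcp_pos']-O)@F.T).round(1),'F',o['ft_force'].round(1),'M',o['wrist_torque'].round(2),'w',round(o['width']*87.8,1))
    print('q',o['joints'].round(2))
    x=-F[2];y=s*(np.sin(c)*F[0]+np.cos(c)*F[1]);T=np.stack([x,y,np.cross(x,y)],1)
    print('rot to go',(np.degrees((R.inv()*Ro.from_matrix(T)).as_rotvec())/6).round(2))
    yl=R.as_matrix()[:,1]@F.T; print('jaw cam angle',np.arctan2(yl[0],yl[1]).round(3),'mod pi')
    if target is not None:
        W=O+np.array(target)@F; print('shift in tool axes mm, after rot:',((W-o['tcp_pos'])@T).round(1),' now:',((W-o['tcp_pos'])@R.as_matrix()).round(1))
    return o
if __name__=='__main__':
    a=[float(v) for v in sys.argv[1:]]
    status(a[0] if a else 1.05,1,a[1:4] if len(a)>3 else None)
E
python3 st.py 1.05 125 -4 120
```

```text
t 0.15 tcp [ 168.9 -601.4  222. ] loc [-362.  -460.9  362. ] F [ 0.6  0.2 -0.6] M [-0.01  0.   -0.07] w 87.7
q [ 1.23  0.41 -0.01  1.6   0.01  1.13 -0.08]
rot to go [-18.35   2.34   4.75]
jaw cam angle 3.027 mod pi
shift in tool axes mm, after rot: [ 242.   649.7 -154. ]  now: [  -5.  -383.2 -597.9]schema error: expected keys ax, ay, az, tx, ty, tz, hand
```

```bash
python3 -m pendant '[{"ax":0,"ay":0,"az":0,"tx":-0.006,"ty":-0.024,"tz":-0.036,"hand":0.087},{"ax":0,"ay":0,"az":0,"tx":-0.006,"ty":-0.024,"tz":-0.036,"hand":0.087},{"ax":0,"ay":0,"az":0,"tx":-0.006,"ty":-0.024,"tz":-0.036,"hand":0.087},{"ax":0,"ay":0,"az":0,"tx":-0.006,"ty":-0.024,"tz":-0.036,"hand":0.087},{"ax":0,"ay":0,"az":0,"tx":-0.006,"ty":-0.024,"tz":-0.036,"hand":0.087},{"ax":0,"ay":0,"az":0,"tx":-0.006,"ty":-0.024,"tz":-0.036,"hand":0.087},{"ax":0,"ay":0,"az":0,"tx":-0.006,"ty":-0.024,"tz":-0.036,"hand":0.087},{"ax":0,"ay":0,"az":0,"tx":-0.006,"ty":-0.024,"tz":-0.036,"hand":0.087},{"ax":0,"ay":0,"az":0,"tx":-0.006,"ty":-0.024,"tz":-0.036,"hand":0.087},{"ax":0,"ay":0,"az":0,"tx":-0.006,"ty":-0.024,"tz":-0.036,"hand":0.087},{"ax":0,"ay":0,"az":0,"tx":0,"ty":-0.024,"tz":-0.036,"hand":0.087},{"ax":0,"ay":0,"az":0,"tx":0,"ty":-0.024,"tz":-0.036,"hand":0.087}]'; python3 st.py 1.05 125 -4 120
```

```text
clock: 1.65
tcp_pos: [513.9, -197.6, 281.2]
ee_rot: [-0.955, 1.565, 2.453]
ft_force: [1.3, -1.0, -0.3]
width: 0.991
t 1.65 tcp [ 513.9 -197.6  281.2] loc [  21.1 -111.2  233.2] F [ 1.3 -1.  -0.3] M [-0.05 -0.01  0.02] w 87.0
q [ 0.52  0.26 -0.3   1.68  0.08  1.22 -1.1 ]
rot to go [-18.42   2.36   4.8 ]
jaw cam angle 3.036 mod pi
shift in tool axes mm, after rot: [113.2 143.5 -41.3]  now: [  53.6  -88.9 -156. ]
```

```bash
python3 -m pendant '[{"ax":-0.92,"ay":0.118,"az":0.24,"tx":0,"ty":0,"tz":0,"hand":0.087},{"ax":-0.92,"ay":0.118,"az":0.24,"tx":0,"ty":0,"tz":0,"hand":0.087},{"ax":-0.92,"ay":0.118,"az":0.24,"tx":0,"ty":0,"tz":0,"hand":0.087},{"ax":-0.92,"ay":0.118,"az":0.24,"tx":0,"ty":0,"tz":0,"hand":0.087},{"ax":-0.92,"ay":0.118,"az":0.24,"tx":0,"ty":0,"tz":0,"hand":0.087},{"ax":-0.92,"ay":0.118,"az":0.24,"tx":0,"ty":0,"tz":0,"hand":0.087},{"ax":-0.92,"ay":0.118,"az":0.24,"tx":0,"ty":0,"tz":0,"hand":0.087},{"ax":-0.92,"ay":0.118,"az":0.24,"tx":0,"ty":0,"tz":0,"hand":0.087},{"ax":-0.92,"ay":0.118,"az":0.24,"tx":0,"ty":0,"tz":0,"hand":0.087},{"ax":-0.92,"ay":0.118,"az":0.24,"tx":0,"ty":0,"tz":0,"hand":0.087},{"ax":-0.92,"ay":0.118,"az":0.24,"tx":0,"ty":0,"tz":0,"hand":0.087},{"ax":-0.92,"ay":0.118,"az":0.24,"tx":0,"ty":0,"tz":0,"hand":0.087},{"ax":-0.92,"ay":0.118,"az":0.24,"tx":0,"ty":0,"tz":0,"hand":0.087},{"ax":-0.92,"ay":0.118,"az":0.24,"tx":0,"ty":0,"tz":0,"hand":0.087},{"ax":-0.92,"ay":0.118,"az":0.24,"tx":0,"ty":0,"tz":0,"hand":0.087},{"ax":-0.92,"ay":0.118,"az":0.24,"tx":0,"ty":0,"tz":0,"hand":0.087},{"ax":-0.92,"ay":0.118,"az":0.24,"tx":0,"ty":0,"tz":0,"hand":0.087},{"ax":-0.92,"ay":0.118,"az":0.24,"tx":0,"ty":0,"tz":0,"hand":0.087},{"ax":-0.92,"ay":0.118,"az":0.24,"tx":0,"ty":0,"tz":0,"hand":0.087},{"ax":-0.92,"ay":0.118,"az":0.24,"tx":0,"ty":0,"tz":0,"hand":0.087}]'; python3 st.py 1.05 125 -4 140
```

```text
clock: 4.15
tcp_pos: [512.3, -190.7, 276.3]
ee_rot: [1.026, 1.097, 0.195]
ft_force: [-0.3, 0.0, -0.4]
width: 0.996
t 4.15 tcp [ 512.3 -190.7  276.3] loc [  18.4 -104.1  229.1] F [-0.3  0.  -0.4] M [-0.12  0.3   0.02] w 87.5
q [ 0.9   0.06 -0.47  2.02 -0.38  0.71  1.43]
rot to go [ 0.65 -0.18 -0.13]
jaw cam angle 0.982 mod pi
shift in tool axes mm, after rot: [ 89.1 142.3 -33.8]  now: [ 91.5 143.  -22.3]
```

```bash
python3 -m pendant '[{"ax":0.16,"ay":-0.04,"az":-0.03,"tx":0.023,"ty":0.0355,"tz":-0.006,"hand":0.087},{"ax":0.16,"ay":-0.04,"az":-0.03,"tx":0.023,"ty":0.0355,"tz":-0.007,"hand":0.087},{"ax":0.16,"ay":-0.05,"az":-0.03,"tx":0.023,"ty":0.0355,"tz":-0.008,"hand":0.087},{"ax":0.16,"ay":-0.05,"az":-0.04,"tx":0.023,"ty":0.0355,"tz":-0.008,"hand":0.087},{"ax":0,"ay":0,"az":0,"tx":0,"ty":0,"tz":0,"hand":0.087}]'; python3 st.py 1.05 125 -4 140; python3 -c "
from h import *
snap('wrist','wrist1');snap('scene','scene1')"
```

```text
clock: 4.78
tcp_pos: [632.8, -70.0, 241.1]
ee_rot: [1.046, 1.1, 0.138]
ft_force: [-0.4, -0.0, -0.3]
width: 0.99
t 4.775 tcp [632.8 -70.  241.1] loc [124.2  -2.1 135.7] F [-0.4 -0.  -0.3] M [-0.1   0.3   0.01] w 87.0
q [ 0.51  0.23 -0.49  1.94  0.03  0.54  0.71]
rot to go [-0.02  0.02  0.02]
jaw cam angle 1.052 mod pi
shift in tool axes mm, after rot: [-4.3 -0.2  2. ]  now: [-4.3 -0.2  2.1]
```

View pics/wrist1.png

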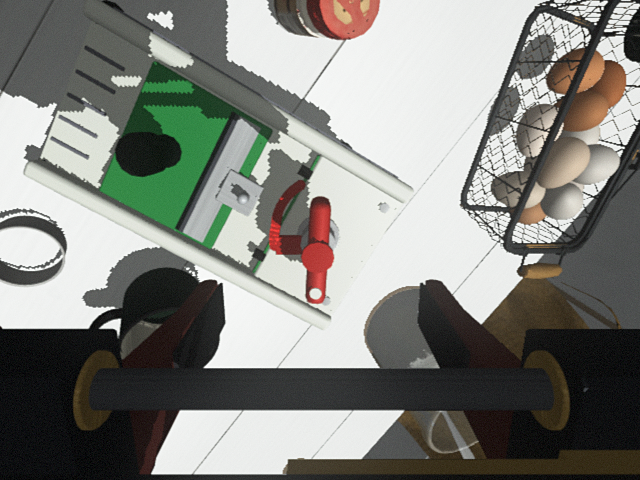

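The wrist view shows the bar at (318,250) lying almost exactly along the image column, white dot at (315,295), the pin at (243,197), the buffers at (305,170) and (258,255), and the knob at (148,153). I'll measure from this closer view.

```bash
cat > wm.py <<'E'
from st import *
def wmeas(f):
    d=dict(np.load(f'pics/{f}.npz'));P=pts(d);L=(P-O)@F.T
    hsv=cv2.cvtColor(d['color'],cv2.COLOR_RGB2HSV); H,S,V=[hsv[...,i].astype(int) for i in range(3)]
    ok=d['z_map']>0
    inn=ok&(abs(L[...,1])<75)&(abs(L[...,0]-30)<150)
    red=inn&((H<8)|(H>172))&(S>120)&(L[...,2]>40)&(L[...,2]<62)
    if red.sum()>30:
        q=L[red].astype(np.float32);c=cv2.minAreaRect(np.ascontiguousarray(q[:,:2]));
        s=q[:,:2]-q[:,:2].mean(0);E=np.linalg.eigh(np.cov(s.T))[1][:,1];E=E*(-1 if E[1]>0 else 1)
        print('bar rect',np.round(c[0],1),np.round(c[1],1),'cam~',np.arctan2(-E[1],E[0]).round(3),'top w',np.percentile(q[:,2],[10,50,95]).round(1))
    g=inn&(H>45)&(H<85)&(S>120)&(V>40)&(abs(L[...,2])<6)
    if g.sum()>30:
        q=L[g];print('green',np.percentile(q,[.5,50,99.5],axis=0).round(1).tolist())
    k=inn&(V<50)&(L[...,2]>42)&(L[...,2]<60)
    k=k&(L[...,0]<80)
    if k.sum()>20:
        q=L[k].astype(np.float32);print('knob top',np.round(cv2.minEnclosingCircle(np.ascontiguousarray(q[:,:2])),1) if 0 else cv2.minEnclosingCircle(np.ascontiguousarray(q[:,:2])),np.median(q[:,2]))
    r=inn&(V>100)&(S<60)&(L[...,2]>2)&(L[...,2]<9)
    q=L[r];print('rails v',np.percentile(q[q[:,1]<-40][:,1],[2,98]).round(1),np.percentile(q[q[:,1]>40][:,1],[2,98]).round(1))
    return d,L
if __name__=='__main__': wmeas(sys.argv[1])
E
python3 wm.py wrist1
```

```text
bar rect [123.5  -7.2] [20.8 69.8] cam~ 1.104 top w [49.5 51.8 55.3]
green [[-38.0, -59.2, -2.5], [0.0, 5.5, -0.3], [93.2, 44.9, 1.6]]
knob top ((-6.1459174156188965, -6.872328758239746), 13.670698165893555) 49.947853
rails v [-74.7 -62.9] [48.  60.3]
```

```bash
python3 st.py 1.09 124 -6.5 24
```

```text
t 4.875 tcp [631.4 -73.7 241.4] loc [122.6  -5.5 136.8] F [ 0.  -0.2 -0.7] M [-0.11  0.33  0.02] w 87.1
q [ 0.52  0.22 -0.49  1.94  0.03  0.54  0.71]
rot to go [0.33 0.05 0.04]
jaw cam angle 1.055 mod pi
shift in tool axes mm, after rot: [112.8   0.8   1.5]  now: [112.8   1.2   1. ]
```

```bash
python3 -m pendant '[{"ax":0.33,"ay":0.05,"az":0.04,"tx":0.025,"ty":0.001,"tz":0.001,"hand":0.087},{"ax":0,"ay":0,"az":0,"tx":0.025,"ty":0,"tz":0,"hand":0.087},{"ax":0,"ay":0,"az":0,"tx":0.025,"ty":0,"tz":0,"hand":0.087},{"ax":0,"ay":0,"az":0,"tx":0.018,"ty":0,"tz":0,"hand":0.087},{"ax":0,"ay":0,"az":0,"tx":0,"ty":0,"tz":0,"hand":0.087}]'; python3 st.py 1.09 124 -6.5 24
```

```text
clock: 5.5
tcp_pos: [673.0, -78.0, 158.6]
ee_rot: [1.083, 1.099, 0.127]
ft_force: [-1.0, 0.2, -0.2]
width: 0.989
t 5.5 tcp [673.  -78.  158.6] loc [121.1 -15.8  44.7] F [-1.   0.2 -0.2] M [-0.07  0.32 -0.04] w 86.8
q [ 0.41  0.39 -0.39  1.94  0.14  0.38  0.58]
rot to go [-0.09  0.07  0.03]
jaw cam angle 1.099 mod pi
shift in tool axes mm, after rot: [20.7  6.9 -6.9]  now: [20.6  6.9 -7.1]
```

```bash
python3 -m pendant '[{"ax":0,"ay":0.07,"az":0.03,"tx":0.008,"ty":0.007,"tz":-0.007,"hand":0.087},{"ax":0,"ay":0,"az":0,"tx":0,"ty":0,"tz":0,"hand":0.087}]'; python3 st.py 1.09 124 -6.5 24
```

```text
clock: 5.75
tcp_pos: [678.3, -67.9, 154.0]
ee_rot: [1.098, 1.098, 0.143]
ft_force: [0.3, 0.0, 0.3]
width: 0.996
t 5.75 tcp [678.3 -67.9 154. ] loc [125.   -6.6  37.5] F [0.3 0.  0.3] M [-0.11  0.35 -0.04] w 87.4
q [ 0.39  0.4  -0.39  1.93  0.14  0.38  0.56]
rot to go [-0.09  0.01 -0.01]
jaw cam angle 1.1 mod pi
shift in tool axes mm, after rot: [13.5 -0.9 -0.6]  now: [13.5 -0.9 -0.6]
```

```bash
python3 -m pendant '[{"ax":0,"ay":0,"az":0,"tx":0.013,"ty":0,"tz":-0.001,"hand":0.087},{"ax":0,"ay":0,"az":0,"tx":0,"ty":0,"tz":0,"hand":0.087}]'; python3 st.py 1.09 124 -6.5 24;python3 -c "
from h import *
snap('wrist','wrist2')"; python3 wm.py wrist2
```

```text
clock: 6.0
tcp_pos: [684.3, -66.2, 142.5]
ee_rot: [1.097, 1.097, 0.142]
ft_force: [-0.2, 0.3, -0.9]
width: 0.992
t 6.0 tcp [684.3 -66.2 142.5] loc [125.2  -5.8  24.5] F [-0.2  0.3 -0.9] M [-0.07  0.32  0.  ] w 87.1
q [ 0.37  0.42 -0.37  1.93  0.16  0.35  0.55]
rot to go [-0.09  0.02 -0.01]
jaw cam angle 1.099 mod pi
shift in tool axes mm, after rot: [ 0.5 -1.4  0.1]  now: [ 0.5 -1.4  0.1]
bar rect [64.2 -7.8] [140.3  50.4] cam~ 0.553 top w [48.6 52.  55.3]
green [[-38.0, -59.2, -3.0], [1.5, 10.2, -0.3], [93.7, 45.2, 1.4]]
knob top ((35.414466857910156, -5.765905380249023), 46.010963439941406) 47.91706
rails v [-74.5 -62.8] [48.3 60.3]
```

View pics/wrist2.png

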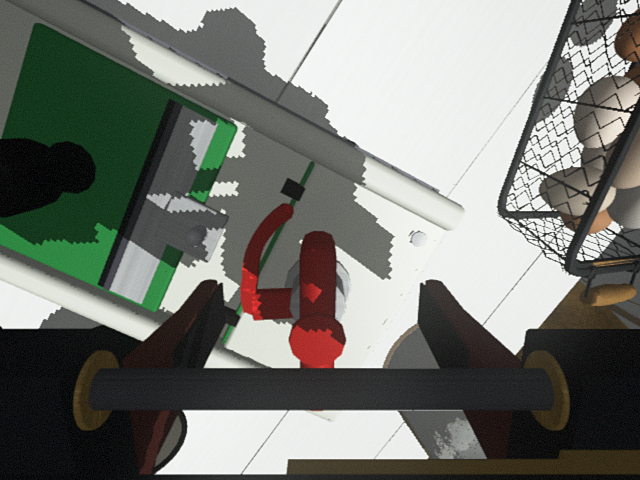

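The bar sits centred between the fingers (fingers at columns 205 and 435, bar at 318). I'll close.

```bash
python3 -m pendant '[{"ax":0,"ay":0,"az":0,"tx":0,"ty":0,"tz":0,"hand":0.03},{"ax":0,"ay":0,"az":0,"tx":0,"ty":0,"tz":0,"hand":0.03},{"ax":0,"ay":0,"az":0,"tx":0,"ty":0,"tz":0,"hand":0.02},{"ax":0,"ay":0,"az":0,"tx":0,"ty":0,"tz":0,"hand":0.005},{"ax":0,"ay":0,"az":0,"tx":0,"ty":0,"tz":0,"hand":0.005},{"ax":0,"ay":0,"az":0,"tx":0,"ty":0,"tz":0,"hand":0.005}]'; python3 st.py 1.09 124 -6.5 24
```

```text
clock: 6.8
tcp_pos: [684.6, -66.7, 143.7]
ee_rot: [1.095, 1.096, 0.14]
ft_force: [0.4, 0.3, 0.2]
width: 0.347
t 6.8 tcp [684.6 -66.7 143.7] loc [126.1  -6.3  25.5] F [0.4 0.3 0.2] M [-0.1   0.32 -0.02] w 30.5
q [ 0.37  0.42 -0.37  1.93  0.16  0.35  0.55]
rot to go [-0.09  0.04 -0.02]
jaw cam angle 1.1 mod pi
shift in tool axes mm, after rot: [ 1.5 -1.9 -0.8]  now: [ 1.5 -2.  -0.8]
```

```bash
python3 -m pendant '[{"ax":0,"ay":0,"az":0,"tx":0.001,"ty":-0.001,"tz":0,"hand":0.0},{"ax":0,"ay":0,"az":0,"tx":0,"ty":0,"tz":0,"hand":0.0},{"ax":0,"ay":0,"az":0,"tx":0,"ty":0,"tz":0,"hand":0.0},{"ax":0,"ay":0,"az":0,"tx":0,"ty":0,"tz":0,"hand":0.0}]'; python3 st.py 1.09 124 -6.5 24
```

```text
clock: 7.3
tcp_pos: [683.7, -67.6, 141.9]
ee_rot: [1.095, 1.097, 0.14]
ft_force: [-1.0, 0.3, 0.4]
width: 0.154
t 7.3 tcp [683.7 -67.6 141.9] loc [124.3  -7.1  24.3] F [-1.   0.3  0.4] M [-0.16  0.55 -0.04] w 13.5
q [ 0.37  0.42 -0.37  1.93  0.16  0.35  0.55]
rot to go [-0.1   0.03 -0.01]
jaw cam angle 1.1 mod pi
shift in tool axes mm, after rot: [ 0.3  0.1 -0.7]  now: [ 0.3  0.  -0.7]
```

```bash
python3 -m pendant '[{"ax":-0.6,"ay":0,"az":0,"tx":0,"ty":0,"tz":0,"hand":0.0},{"ax":-0.8,"ay":0,"az":0,"tx":0,"ty":0,"tz":0,"hand":0.0},{"ax":-0.8,"ay":0,"az":0,"tx":0,"ty":0,"tz":0,"hand":0.0},{"ax":-0.8,"ay":0,"az":0,"tx":0,"ty":0,"tz":0,"hand":0.0}]'; python3 st.py 0 124 -6.5 24
```

```text
clock: 7.8
tcp_pos: [683.4, -68.0, 141.7]
ee_rot: [0.771, 1.098, 0.138]
ft_force: [-0.4, -0.2, 0.2]
width: 0.161
t 7.8 tcp [683.4 -68.  141.7] loc [123.9  -7.4  24.3] F [-0.4 -0.2  0.2] M [-0.13  0.51 -0.12] w 14.1
q [ 0.44  0.43 -0.45  1.93  0.26  0.36  0.78]
rot to go [-7.42  0.03  0.02]
jaw cam angle 0.777 mod pi
shift in tool axes mm, after rot: [0.3 0.9 0.1]  now: [ 0.3  0.7 -0.6]
```

Smooth, with negligible force. I'll continue.

```bash
python3 -m pendant '[{"ax":-0.9,"ay":0,"az":0,"tx":0,"ty":0,"tz":0,"hand":0.0},{"ax":-0.9,"ay":0,"az":0,"tx":0,"ty":0,"tz":0,"hand":0.0},{"ax":-0.9,"ay":0,"az":0,"tx":0,"ty":0,"tz":0,"hand":0.0},{"ax":-0.9,"ay":0,"az":0,"tx":0,"ty":0,"tz":0,"hand":0.0},{"ax":-0.9,"ay":0,"az":0,"tx":0,"ty":0,"tz":0,"hand":0.0},{"ax":-0.9,"ay":0,"az":0,"tx":0,"ty":0,"tz":0,"hand":0.0},{"ax":-0.9,"ay":0,"az":0,"tx":0,"ty":0,"tz":0,"hand":0.0}]'; python3 st.py 0 124 -6.5 24
```

```text
clock: 8.68
tcp_pos: [683.2, -68.8, 141.6]
ee_rot: [0.09, 1.098, 0.137]
ft_force: [-1.3, -1.0, -1.2]
width: 0.157
t 8.675 tcp [683.2 -68.8 141.6] loc [123.6  -8.2  24.4] F [-1.3 -1.  -1.2] M [ 0.12  0.49 -0.09] w 13.8
q [ 0.56  0.47 -0.62  1.92  0.47  0.39  1.28]
rot to go [-0.93  0.01  0.03]
jaw cam angle 0.097 mod pi
shift in tool axes mm, after rot: [0.4 1.7 0.4]  now: [0.3 1.7 0.3]
```

```bash
python3 -m pendant '[{"ax":-0.9,"ay":0,"az":0,"tx":0,"ty":0.001,"tz":0,"hand":0.0},{"ax":-0.4,"ay":0,"az":0,"tx":0,"ty":0,"tz":0,"hand":0.0},{"ax":0,"ay":0,"az":0,"tx":0,"ty":0,"tz":0,"hand":0.0}]'; python3 st.py 0 124 -6.5 24
```

```text
clock: 9.05
tcp_pos: [683.2, -68.9, 141.6]
ee_rot: [-0.047, 1.099, 0.136]
ft_force: [-0.7, 0.0, 1.2]
width: 0.165
t 9.05 tcp [683.2 -68.9 141.6] loc [123.5  -8.3  24.3] F [-0.7  0.   1.2] M [ 0.43  0.56 -0.52] w 14.5
q [ 0.59  0.47 -0.65  1.92  0.51  0.4   1.39]
rot to go [0.37 0.01 0.04]
jaw cam angle -0.039 mod pi
shift in tool axes mm, after rot: [0.3 1.8 0.5]  now: [0.3 1.8 0.6]
```

The moment about the cam axis rose by about 0.5 N m, so the cam is on its open stop. I'll relax, open the fingers and back off.

```bash
python3 -m pendant '[{"ax":0.3,"ay":0,"az":0,"tx":0,"ty":0,"tz":0,"hand":0.06},{"ax":0,"ay":0,"az":0,"tx":0,"ty":0,"tz":0,"hand":0.06},{"ax":0,"ay":0,"az":0,"tx":0,"ty":0,"tz":0,"hand":0.06},{"ax":0,"ay":0,"az":0,"tx":0,"ty":0,"tz":0,"hand":0.06},{"ax":0,"ay":0,"az":0,"tx":-0.03,"ty":0,"tz":0,"hand":0.06},{"ax":0,"ay":0,"az":0,"tx":-0.04,"ty":0,"tz":0,"hand":0.06},{"ax":0,"ay":0,"az":0,"tx":-0.04,"ty":0,"tz":0,"hand":0.06},{"ax":0,"ay":0,"az":0,"tx":0,"ty":0,"tz":0,"hand":0.06}]'; python3 st.py 0 -5.5 -7 80
python3 -c "
from h import *
snap('wrist','wrist3')"; python3 wm.py wrist3
```

```text
clock: 10.05
tcp_pos: [632.7, -74.3, 241.8]
ee_rot: [-0.013, 1.099, 0.139]
ft_force: [-0.5, -0.1, -1.2]
width: 0.683
t 10.05 tcp [632.7 -74.3 241.8] loc [123.9  -6.3 136.6] F [-0.5 -0.1 -1.2] M [-0.03  0.23 -0.07] w 59.9
q [ 0.84  0.3  -0.87  1.92  0.28  0.57  1.56]
rot to go [0.07 0.01 0.03]
jaw cam angle -0.007 mod pi
shift in tool axes mm, after rot: [  56.6   -0.7 -129.4]  now: [  56.5    0.4 -129.4]
bar rect [123.1  -8. ] [69.9 20.6] cam~ 0.002 top w [49.6 51.9 55.5]
green [[-35.5, -59.3, -2.4], [-0.2, -4.8, -0.2], [93.7, 44.4, 1.7]]
knob top ((-6.197376251220703, -7.511693954467773), 13.873947143554688) 50.03774
rails v [-74.7 -63.2] [47.6 59.8]
```

View pics/wrist3.png

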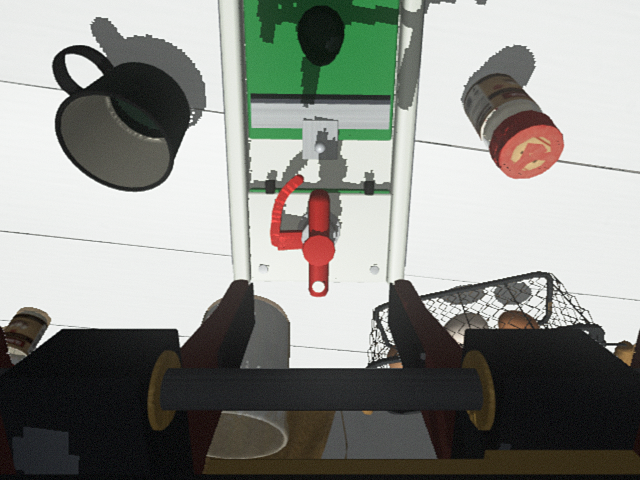

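Cam reads 0.00 and the bar now lies along the slope (rows 190–295, column 318). The knob is at (320,35), the insert edge at row 138 and the buffers at row 187. Next I go over the knob.

```bash
python3 -m pendant '[{"ax":0,"ay":0,"az":0,"tx":0.01,"ty":0,"tz":-0.043,"hand":0.06},{"ax":0,"ay":0,"az":0,"tx":0.01,"ty":0,"tz":-0.043,"hand":0.06},{"ax":0,"ay":0,"az":0,"tx":0.01,"ty":0,"tz":-0.043,"hand":0.06},{"ax":0,"ay":0,"az":0,"tx":0,"ty":0,"tz":0,"hand":0.06}]'; python3 st.py 0 -6 -7.3 19
python3 - <<'E'
from wm import *
d,L=wmeas('wrist3')
hsv=cv2.cvtColor(d['color'],cv2.COLOR_RGB2HSV); H,S,V=[hsv[...,i].astype(int) for i in range(3)]
g=(H>45)&(H<85)&(S>120)&(V>40)&(abs(L[...,2])<12)&(abs(L[...,1]+7)<55)&(L[...,0]>-60)&(L[...,0]<120)
h,e=np.histogram(L[g][:,0],np.arange(-45,101,3));print(list(zip(e.tolist(),h.tolist())))
E
```

```text
clock: 10.6
tcp_pos: [528.6, -89.3, 148.9]
ee_rot: [-0.003, 1.103, 0.149]
ft_force: [0.3, 0.2, 0.4]
width: 0.681
t 10.6 tcp [528.6 -89.3 148.9] loc [-12.1  -6.1 101.7] F [0.3 0.2 0.4] M [-0.01  0.31 -0.03] w 59.8
q [ 0.96  0.27 -0.88  2.22  0.26  0.3   1.63]
rot to go [ 0.06 -0.03 -0.02]
jaw cam angle -0.006 mod pi
shift in tool axes mm, after rot: [82.7 -1.2  6.1]  now: [82.6 -1.4  6.4]
bar rect [123.1  -8. ] [69.9 20.6] cam~ 0.002 top w [49.6 51.9 55.5]
green [[-35.5, -59.3, -2.4], [-0.2, -4.8, -0.2], [93.7, 44.4, 1.7]]
knob top ((-6.197376251220703, -7.511693954467773), 13.873947143554688) 50.03774
rails v [-74.7 -63.2] [47.6 59.8]
[(-45, 0), (-42, 0), (-39, 4), (-36, 683), (-33, 660), (-30, 596), (-27, 525), (-24, 502), (-21, 499), (-18, 494), (-15, 483), (-12, 495), (-9, 528), (-6, 525), (-3, 552), (0, 585), (3, 633), (6, 690), (9, 666), (12, 663), (15, 667), (18, 648), (21, 634), (24, 34), (27, 22), (30, 16), (33, 17), (36, 18), (39, 16), (42, 19), (45, 42), (48, 424), (51, 446), (54, 134), (57, 0), (60, 0), (63, 0), (66, 0), (69, 0), (72, 0), (75, 0), (78, 0), (81, 0), (84, 0), (87, 0), (90, 6), (93, 120), (96, 0)]
```

```bash
python3 -m pendant '[{"ax":0,"ay":1,"az":0,"tx":0,"ty":0,"tz":0,"hand":0.06},{"ax":0,"ay":1,"az":0,"tx":0,"ty":0,"tz":0,"hand":0.06},{"ax":0,"ay":0,"az":0,"tx":0,"ty":0,"tz":0,"hand":0.06}]'; python3 st.py 0 -10 -7.3 19.5
```

```text
clock: 10.98
tcp_pos: [530.2, -89.0, 147.9]
ee_rot: [0.0, 1.318, 0.151]
ft_force: [0.2, -0.1, 0.1]
width: 0.684
t 10.975 tcp [530.2 -89.  147.9] loc [-11.   -6.1 100. ] F [ 0.2 -0.1  0.1] M [ 0.03  0.05 -0.  ] w 60.0
q [ 0.8   0.33 -0.8   2.05  0.32  0.62  1.54]
rot to go [ 0.05 -2.08 -0.02]
jaw cam angle -0.005 mod pi
shift in tool axes mm, after rot: [80.5 -1.2  1. ]  now: [78.4 -1.5 18.4]
```

```bash
python3 -m pendant '[{"ax":0,"ay":0,"az":0,"tx":0.02,"ty":-0.001,"tz":0.004,"hand":0.06},{"ax":0,"ay":0,"az":0,"tx":0.02,"ty":0,"tz":0.005,"hand":0.06},{"ax":0,"ay":0,"az":0,"tx":0,"ty":0,"tz":0,"hand":0.06}]'; python3 st.py 0 -10 -7.3 19.5
```

```text
clock: 11.35
tcp_pos: [550.2, -85.7, 109.8]
ee_rot: [0.007, 1.311, 0.16]
ft_force: [-0.6, -0.6, -0.4]
width: 0.682
t 11.35 tcp [550.2 -85.7 109.8] loc [-10.3  -5.7  56.9] F [-0.6 -0.6 -0.4] M [-0.04  0.06 -0.01] w 59.9
q [ 0.71  0.41 -0.73  2.06  0.42  0.55  1.45]
rot to go [ 0.07 -2.02 -0.04]
jaw cam angle -0.006 mod pi
shift in tool axes mm, after rot: [37.4 -1.6  0.3]  now: [36.5 -1.8  8.1]
```

```bash
python3 -m pendant '[{"ax":0,"ay":0,"az":0,"tx":0.018,"ty":-0.002,"tz":0.004,"hand":0.06},{"ax":0,"ay":0,"az":0,"tx":0.018,"ty":0,"tz":0.004,"hand":0.06},{"ax":0,"ay":0,"az":0,"tx":0,"ty":0,"tz":0,"hand":0.05}]'; python3 st.py 0 -10 -7.3 19.5;python3 -c "
from h import *
snap('side','side4')
im=get_image('side')['color'][160:300,225:385,::-1];cv2.imwrite('pics/side4z.png',cv2.resize(im,None,fx=5,fy=4.2,interpolation=2)[:600,:800])"
```

```text
clock: 11.72
tcp_pos: [567.2, -84.9, 77.8]
ee_rot: [0.009, 1.307, 0.162]
ft_force: [0.1, -0.8, 0.5]
width: 0.606
t 11.725 tcp [567.2 -84.9  77.8] loc [-9.7 -7.3 20.6] F [ 0.1 -0.8  0.5] M [-0.    0.11  0.01] w 53.2
q [ 0.64  0.47 -0.67  2.05  0.49  0.5   1.39]
rot to go [ 0.07 -1.98 -0.05]
jaw cam angle -0.007 mod pi
shift in tool axes mm, after rot: [ 1.1  0.  -0.3]  now: [ 1.2  0.  -0. ]
```

View pics/side4z.png

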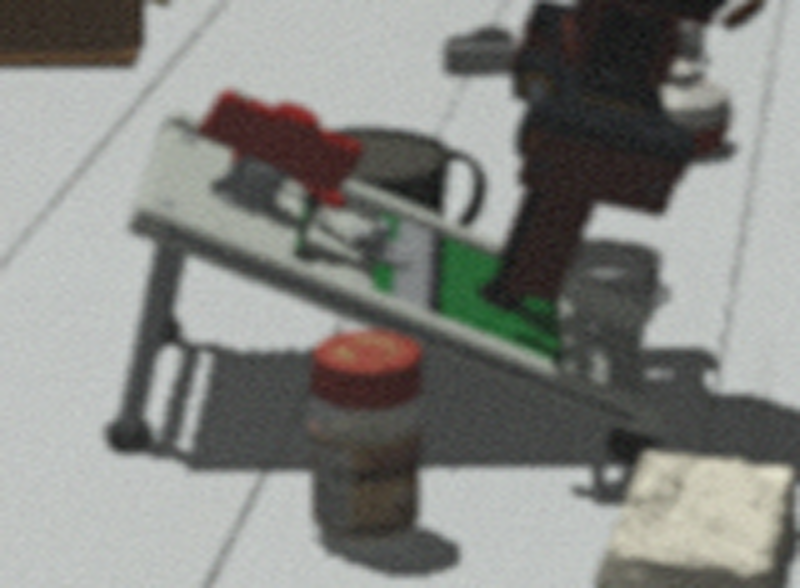

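The fingers straddle the knob at about (530,250) in the zoom, and the bar at (280,145) is along the slope. I'll close.

```bash
python3 -m pendant '[{"ax":0,"ay":0,"az":0,"tx":0,"ty":0,"tz":0,"hand":0.0},{"ax":0,"ay":0,"az":0,"tx":0,"ty":0,"tz":0,"hand":0.0},{"ax":0,"ay":0,"az":0,"tx":0,"ty":0,"tz":0,"hand":0.0},{"ax":0,"ay":0,"az":0,"tx":0,"ty":0,"tz":0,"hand":0.0},{"ax":0,"ay":0,"az":0,"tx":0,"ty":0,"tz":0,"hand":0.0}]'; python3 st.py 0 20 -7.3 20.5
```

```text
clock: 12.45
tcp_pos: [567.5, -85.2, 80.6]
ee_rot: [0.003, 1.304, 0.156]
ft_force: [0.5, -0.1, -2.2]
width: 0.311
t 12.45 tcp [567.5 -85.2  80.6] loc [-8.3 -7.8 23. ] F [ 0.5 -0.1 -2.2] M [ 0.08  0.01 -0.02] w 27.3
q [ 0.64  0.47 -0.67  2.05  0.49  0.5   1.39]
rot to go [ 0.07 -1.95 -0.04]
jaw cam angle -0.007 mod pi
shift in tool axes mm, after rot: [ 2.5  0.5 28.3]  now: [-3.3  0.3 28.2]
```

```bash
python3 -m pendant '[{"ax":0,"ay":0,"az":0,"tx":-0.001,"ty":0,"tz":0.005,"hand":0.0},{"ax":0,"ay":0,"az":0,"tx":-0.001,"ty":0,"tz":0.006,"hand":0.0},{"ax":0,"ay":0,"az":0,"tx":-0.001,"ty":0,"tz":0.006,"hand":0.0},{"ax":0,"ay":0,"az":0,"tx":-0.001,"ty":0,"tz":0.006,"hand":0.0}]'; python3 st.py 0 20 -7.3 20.5
```

```text
clock: 12.95
tcp_pos: [584.7, -82.9, 89.4]
ee_rot: [-0.0, 1.314, 0.152]
ft_force: [-6.2, -0.3, 2.9]
width: 0.31
t 12.95 tcp [584.7 -82.9  89.4] loc [11.3 -7.9 22.9] F [-6.2 -0.3  2.9] M [0.03 1.15 0.05] w 27.2
q [ 0.63  0.48 -0.67  2.    0.48  0.55  1.39]
rot to go [ 0.06 -2.05 -0.02]
jaw cam angle -0.006 mod pi
shift in tool axes mm, after rot: [2.4 0.6 8.7]  now: [0.5 0.5 9.1]
```

```bash
python3 -m pendant '[{"ax":0,"ay":0,"az":0,"tx":-0.001,"ty":0,"tz":0.005,"hand":0.0},{"ax":0,"ay":0,"az":0,"tx":-0.001,"ty":0,"tz":0.004,"hand":0.0}]'; python3 st.py 0 20 -7.3 20.5; python3 -m pendant '[{"ax":0,"ay":0,"az":0,"tx":0,"ty":0,"tz":0.002,"hand":0.0}]'; python3 st.py 0 20 -7.3 20.5
```

```text
clock: 13.2
tcp_pos: [592.3, -81.8, 93.4]
ee_rot: [-0.001, 1.317, 0.151]
ft_force: [-2.3, 0.3, -3.1]
width: 0.312
t 13.2 tcp [592.3 -81.8  93.4] loc [19.9 -7.9 23.1] F [-2.3  0.3 -3.1] M [ 0.01  0.72 -0.01] w 27.4
q [ 0.62  0.49 -0.68  1.97  0.47  0.57  1.39]
rot to go [ 0.06 -2.07 -0.02]
jaw cam angle -0.006 mod pi
shift in tool axes mm, after rot: [2.6 0.6 0.1]  now: [2.5 0.6 0.7]
clock: 13.32
tcp_pos: [594.2, -81.5, 94.1]
ee_rot: [-0.002, 1.317, 0.15]
ft_force: [-8.6, 0.4, 8.9]
width: 0.306
t 13.325 tcp [594.2 -81.5  94.1] loc [21.9 -7.9 22.9] F [-8.6  0.4  8.9] M [-0.04  1.35  0.05] w 26.9
q [ 0.62  0.49 -0.67  1.97  0.47  0.57  1.39]
rot to go [ 0.06 -2.08 -0.02]
jaw cam angle -0.006 mod pi
shift in tool axes mm, after rot: [ 2.4  0.6 -1.9]  now: [ 2.7  0.6 -1.4]
```

```bash
for i in 1; do python3 -m pendant '[{"ax":0,"ay":0,"az":0,"tx":0,"ty":0,"tz":0.002,"hand":0.0},{"ax":0,"ay":0,"az":0,"tx":0,"ty":0,"tz":0,"hand":0.0}]'; done; python3 st.py 0 20 -7.3 20.5;  python3 -m pendant '[{"ax":0,"ay":0,"az":0,"tx":0,"ty":0,"tz":0.002,"hand":0.0},{"ax":0,"ay":0,"az":0,"tx":0,"ty":0,"tz":0,"hand":0.0}]' ; python3 st.py 0 20 -7.3 20.5
python3 - <<'E'
from h import *
im=get_image('scene')['color'][140:260,280:420,::-1];cv2.imwrite('pics/sc5z.png',cv2.resize(im,None,fx=5,fy=5,interpolation=2))
snap('wrist','wrist5')
E
```

```text
clock: 13.58
tcp_pos: [595.7, -81.3, 95.1]
ee_rot: [-0.005, 1.319, 0.147]
ft_force: [-2.1, 0.1, -1.7]
width: 0.307
t 13.575 tcp [595.7 -81.3  95.1] loc [23.7 -7.9 23. ] F [-2.1  0.1 -1.7] M [0.03 0.61 0.03] w 27.0
q [ 0.62  0.49 -0.67  1.96  0.47  0.58  1.39]
rot to go [ 0.07 -2.09 -0.01]
jaw cam angle -0.007 mod pi
shift in tool axes mm, after rot: [ 2.5  0.6 -3.7]  now: [ 3.3  0.6 -3.1]
clock: 13.82
tcp_pos: [596.5, -81.2, 95.5]
ee_rot: [-0.006, 1.321, 0.145]
ft_force: [-2.7, 0.2, 0.0]
width: 0.308
t 13.825 tcp [596.5 -81.2  95.5] loc [24.6 -7.9 23. ] F [-2.7  0.2  0. ] M [0.1  0.48 0.09] w 27.0
q [ 0.62  0.49 -0.67  1.96  0.47  0.58  1.39]
rot to go [ 0.06 -2.12 -0.01]
jaw cam angle -0.007 mod pi
shift in tool axes mm, after rot: [ 2.5  0.6 -4.6]  now: [ 3.5  0.7 -3.9]
```

View pics/sc5z.png

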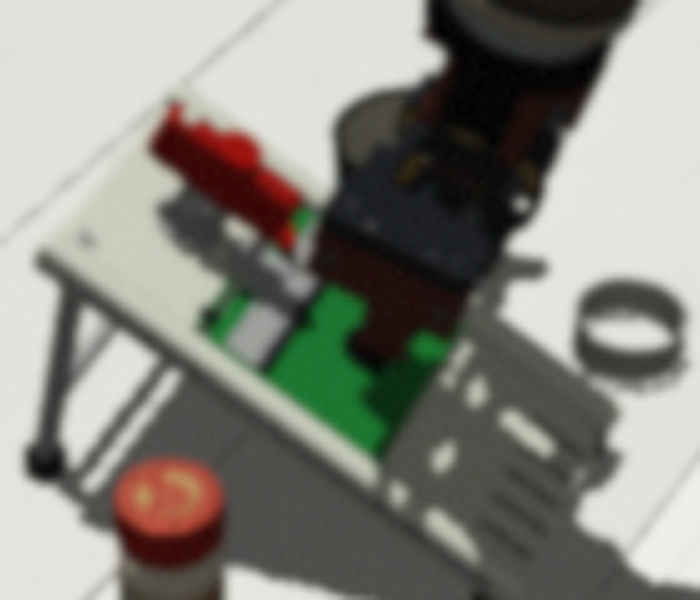

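View pics/wrist5.png

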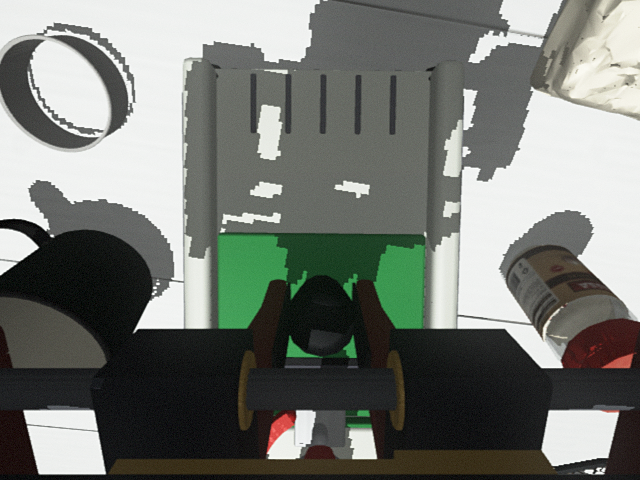

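```bash
cat > edge.py <<'E'
from st import *
def edge(f):
    d=dict(np.load(f'pics/{f}.npz'));L=(pts(d)-O)@F.T
    hsv=cv2.cvtColor(d['color'],cv2.COLOR_RGB2HSV); H,S,V=[hsv[...,i].astype(int) for i in range(3)]
    g=(H>45)&(H<85)&(S>120)&(V>30)&(d['z_map']>0)&(abs(L[...,2])<12)&(abs(L[...,1]+7)<52)&(L[...,0]>-60)&(L[...,0]<120)
    u=L[g][:,0]; s=np.sort(u)
    print(f,'lower edge',np.percentile(u,[.2,.5,1]).round(1), 'upper',np.percentile(u,[98,99,99.5]).round(1))
    h,e=np.histogram(u,np.arange(-45,110,4));print(dict(zip(e.tolist(),h.tolist())))
for f in sys.argv[1:]: edge(f)
E
python3 edge.py wrist3 wrist5
```

```text
wrist3 lower edge [-35.7 -35.5 -35.2] upper [54.  55.  93.7]
{-45: 0, -41: 0, -37: 682, -33: 869, -29: 728, -25: 678, -21: 644, -17: 667, -13: 643, -9: 689, -5: 723, -1: 765, 3: 860, 7: 903, 11: 878, 15: 877, 19: 859, 23: 232, 27: 20, 31: 17, 35: 18, 39: 22, 43: 14, 47: 452, 51: 569, 55: 8, 59: 0, 63: 0, 67: 0, 71: 0, 75: 0, 79: 0, 83: 0, 87: 0, 91: 122, 95: 0, 99: 0, 103: 0}
wrist5 lower edge [-6.4 -6.2 -6. ] upper [57.5 92.6 93.4]
{-45: 0, -41: 0, -37: 0, -33: 0, -29: 0, -25: 0, -21: 0, -17: 0, -13: 0, -9: 511, -5: 1488, -1: 1600, 3: 1615, 7: 1596, 11: 1594, 15: 1239, 19: 890, 23: 758, 27: 664, 31: 592, 35: 502, 39: 342, 43: 8, 47: 71, 51: 220, 55: 241, 59: 0, 63: 0, 67: 0, 71: 0, 75: 0, 79: 0, 83: 95, 87: 20, 91: 167, 95: 2, 99: 0, 103: 0}
```

```bash
cat > ff.py <<'E'
from st import *
o=get_obs();print('loc',((o['tcp_pos']-O)@F.T).round(1),'Floc',(F@o['ft_force']).round(1),o['clock'])
E
python3 -m pendant '[{"ax":0,"ay":0,"az":0,"tx":0,"ty":0,"tz":0.003,"hand":0.0},{"ax":0,"ay":0,"az":0,"tx":0,"ty":0,"tz":0,"hand":0.0}]' >/dev/null; python3 ff.py;  python3 -m pendant '[{"ax":0,"ay":0,"az":0,"tx":0,"ty":0,"tz":0.003,"hand":0.0},{"ax":0,"ay":0,"az":0,"tx":0,"ty":0,"tz":0,"hand":0.0}]' >/dev/null; python3 ff.py; python3 -c "
from h import *
snap('wrist','wrist6')"; python3 edge.py wrist6; python3 ff.py
```

```text
loc [25.5 -8.  23. ] Floc [-3.2  1.   2.4] 14.175
loc [25.7 -8.  23. ] Floc [-3.6  1.3  2.4] 14.425
wrist6 lower edge [-5.1 -4.9 -4.7] upper [86.  92.6 93.5]
{-45: 0, -41: 0, -37: 0, -33: 0, -29: 0, -25: 0, -21: 0, -17: 0, -13: 0, -9: 47, -5: 1484, -1: 1543, 3: 1618, 7: 1598, 11: 1599, 15: 1388, 19: 935, 23: 782, 27: 676, 31: 614, 35: 528, 39: 433, 43: 13, 47: 57, 51: 188, 55: 354, 59: 0, 63: 0, 67: 0, 71: 0, 75: 0, 79: 0, 83: 65, 87: 69, 91: 170, 95: 3, 99: 0, 103: 0}
loc [25.5 -8.  23. ] Floc [-4.7  0.9  5.7] 14.475
```

```bash
python3 -m pendant '[{"ax":0,"ay":0,"az":0,"tx":0,"ty":0,"tz":0.006,"hand":0.0}]' >/dev/null; python3 ff.py;  python3 -m pendant '[{"ax":0,"ay":0,"az":0,"tx":0,"ty":0,"tz":0.008,"hand":0.0}]' >/dev/null; python3 ff.py; python3 -c "
from h import *
snap('wrist','wrist7')"; python3 edge.py wrist7; python3 ff.py
```

```text
loc [28.3 -8.  22.5] Floc [-13.1   2.3  31.1] 14.6
loc [30.6 -8.  22.1] Floc [-19.4   4.1  33.5] 14.725
wrist7 lower edge [-0.6 -0.5 -0.2] upper [62.  90.4 92.2]
{-45: 0, -41: 0, -37: 0, -33: 0, -29: 0, -25: 0, -21: 0, -17: 0, -13: 0, -9: 0, -5: 0, -1: 1350, 3: 1515, 7: 1561, 11: 1614, 15: 1622, 19: 1449, 23: 975, 27: 802, 31: 683, 35: 621, 39: 545, 43: 467, 47: 28, 51: 66, 55: 215, 59: 445, 63: 1, 67: 0, 71: 0, 75: 0, 79: 0, 83: 0, 87: 75, 91: 121, 95: 1, 99: 0, 103: 0}
loc [30.8 -8.  22. ] Floc [-15.1   2.4  30.2] 14.775
```

The buffers are clearly pressed: 15–19 N along the slope, with the insert some 4 mm into them. I'll ease off and release so they settle it at about 7 mm.

```bash
python3 -m pendant '[{"ax":0,"ay":0,"az":0,"tx":-0.001,"ty":0,"tz":-0.003,"hand":0.0},{"ax":0,"ay":0,"az":0,"tx":0,"ty":0,"tz":0,"hand":0.06},{"ax":0,"ay":0,"az":0,"tx":0,"ty":0,"tz":0,"hand":0.06},{"ax":0,"ay":0,"az":0,"tx":0,"ty":0,"tz":0,"hand":0.06},{"ax":0,"ay":0,"az":0,"tx":0,"ty":0,"tz":0,"hand":0.06},{"ax":0,"ay":0,"az":0,"tx":-0.02,"ty":0,"tz":-0.002,"hand":0.06},{"ax":0,"ay":0,"az":0,"tx":-0.03,"ty":0,"tz":-0.008,"hand":0.06},{"ax":0,"ay":-0.5,"az":0,"tx":-0.03,"ty":0,"tz":-0.005,"hand":0.06},{"ax":0,"ay":-0.5,"az":0,"tx":-0.03,"ty":0,"tz":0,"hand":0.06},{"ax":0,"ay":-1,"az":0,"tx":-0.01,"ty":0,"tz":0.01,"hand":0.06},{"ax":0,"ay":0,"az":0,"tx":0,"ty":0,"tz":0.04,"hand":0.06},{"ax":0,"ay":0,"az":0,"tx":0,"ty":0,"tz":0,"hand":0.06}]'; python3 st.py 0 124 -7.3 130; python3 -c "
from h import *
snap('wrist','wrist8')"; python3 edge.py wrist8; python3 wm.py wrist8
```

```text
clock: 16.27
tcp_pos: [601.2, -81.4, 242.3]
ee_rot: [-0.029, 1.127, 0.121]
ft_force: [0.4, 0.1, -0.5]
width: 0.68
t 16.275 tcp [601.2 -81.4 242.3] loc [ 95.4  -8.8 151.8] F [ 0.4  0.1 -0.5] M [0.08 0.26 0.04] w 59.7
q [ 0.88  0.25 -0.88  1.96  0.21  0.59  1.63]
rot to go [ 0.07 -0.26  0.1 ]
jaw cam angle -0.008 mod pi
shift in tool axes mm, after rot: [21.8  1.5 28.6]  now: [21.   1.5 29.2]
wrist8 lower edge [-8.  -7.7 -7.3] upper [84.3 86.1 93.7]
{-45: 0, -41: 0, -37: 0, -33: 0, -29: 0, -25: 0, -21: 0, -17: 0, -13: 0, -9: 451, -5: 620, -1: 643, 3: 670, 7: 629, 11: 557, 15: 521, 19: 482, 23: 492, 27: 501, 31: 489, 35: 552, 39: 659, 43: 661, 47: 661, 51: 614, 55: 23, 59: 7, 63: 11, 67: 8, 71: 9, 75: 26, 79: 347, 83: 226, 87: 0, 91: 99, 95: 0, 99: 0, 103: 0}
bar rect [122.7  -8. ] [69.3 20.5] cam~ 0.006 top w [49.4 52.  55.4]
green [[-7.7, -59.3, -2.6], [26.4, -8.5, -0.2], [93.7, 44.1, 1.7]]
knob top ((24.1295166015625, -7.400100231170654), 13.508167266845703) 50.185734
rails v [-74.7 -63. ] [47.6 60.1]
```

View pics/wrist8.png

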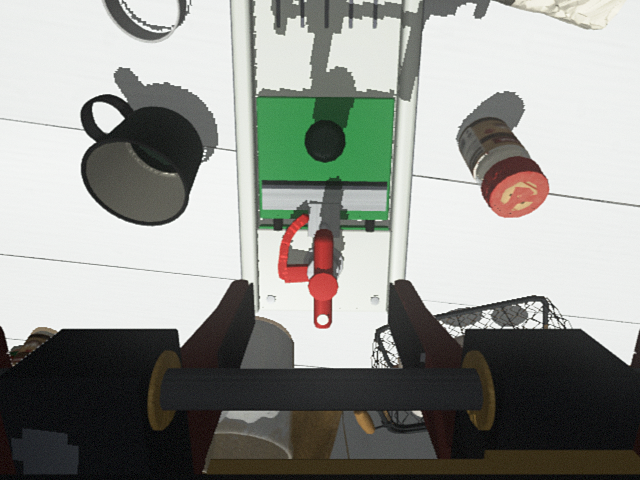

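The insert's edge (row 220) now touches the buffers (row 226). The knob moved 30 mm, leaving a gap of about 7 mm, and the cam still reads 0. Back to the wing.

```bash
python3 -m pendant '[{"ax":0.06,"ay":-0.25,"az":0.08,"tx":0.01,"ty":0.001,"tz":0.029,"hand":0.06},{"ax":0,"ay":0,"az":0,"tx":0.02,"ty":0,"tz":0,"hand":0.06},{"ax":0,"ay":0,"az":0,"tx":0.025,"ty":0,"tz":0,"hand":0.06},{"ax":0,"ay":0,"az":0,"tx":0.02,"ty":0,"tz":0,"hand":0.06},{"ax":0,"ay":0,"az":0,"tx":0,"ty":0,"tz":0,"hand":0.06}]'; python3 st.py 0 123.5 -7.5 24
```

```text
clock: 16.95
tcp_pos: [654.9, -71.4, 184.3]
ee_rot: [-0.008, 1.108, 0.14]
ft_force: [0.6, 0.4, 0.2]
width: 0.681
t 16.95 tcp [654.9 -71.4 184.3] loc [117.7  -6.7  75.3] F [0.6 0.4 0.2] M [ 0.01  0.25 -0.07] w 59.8
q [ 0.69  0.39 -0.74  1.93  0.39  0.48  1.46]
rot to go [ 0.03 -0.08  0.02]
jaw cam angle -0.004 mod pi
shift in tool axes mm, after rot: [51.3 -0.8  5.8]  now: [51.3 -0.7  6.3]
```

```bash
python3 -m pendant '[{"ax":0,"ay":-0.08,"az":0,"tx":0.018,"ty":0,"tz":0.006,"hand":0.06},{"ax":0,"ay":0,"az":0,"tx":0.018,"ty":0,"tz":0,"hand":0.06},{"ax":0,"ay":0,"az":0,"tx":0.01,"ty":0,"tz":0,"hand":0.05},{"ax":0,"ay":0,"az":0,"tx":0,"ty":0,"tz":0,"hand":0.04}]'; python3 st.py 0 123.5 -7.5 24
```

```text
clock: 17.45
tcp_pos: [680.2, -68.0, 146.7]
ee_rot: [-0.011, 1.1, 0.138]
ft_force: [-0.1, 0.2, 0.2]
width: 0.495
t 17.45 tcp [680.2 -68.  146.7] loc [123.4  -6.9  30.2] F [-0.1  0.2  0.2] M [0.05 0.3  0.01] w 43.5
q [ 0.59  0.46 -0.65  1.92  0.48  0.41  1.38]
rot to go [ 0.04 -0.    0.03]
jaw cam angle -0.004 mod pi
shift in tool axes mm, after rot: [ 6.2 -0.6  0.1]  now: [ 6.2 -0.6  0.1]
```

```bash
python3 -m pendant '[{"ax":0,"ay":0,"az":0,"tx":0.006,"ty":-0.0005,"tz":0,"hand":0.03},{"ax":0,"ay":0,"az":0,"tx":0,"ty":0,"tz":0,"hand":0.0},{"ax":0,"ay":0,"az":0,"tx":0,"ty":0,"tz":0,"hand":0.0},{"ax":0,"ay":0,"az":0,"tx":0,"ty":0,"tz":0,"hand":0.0},{"ax":0,"ay":0,"az":0,"tx":0,"ty":0,"tz":0,"hand":0.0}]'; python3 st.py 1.6 123.5 -7.5 24; python3 -c "
from h import *
snap('wrist','wrist9')"
```

```text
clock: 18.08
tcp_pos: [683.3, -68.9, 142.2]
ee_rot: [-0.012, 1.099, 0.135]
ft_force: [1.3, 0.1, -2.5]
width: 0.157
t 18.075 tcp [683.3 -68.9 142.2] loc [123.9  -8.3  24.8] F [ 1.3  0.1 -2.5] M [ 0.27  0.21 -0.13] w 13.8
q [ 0.58  0.47 -0.64  1.92  0.49  0.4   1.37]
rot to go [15.31  0.04  0.03]
jaw cam angle -0.003 mod pi
shift in tool axes mm, after rot: [ 0.8 -0.4 -0.8]  now: [ 0.8  0.8 -0.4]
```

View pics/wrist9.png

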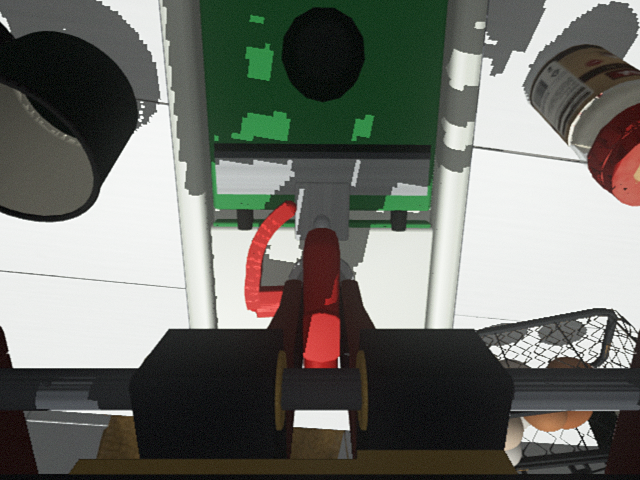

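The bar is gripped, the pin is at (322,217) just past the hook tip at (292,208), and the buffers at (245,220) and (400,220) touch the insert. I'll turn clockwise.

```bash
python3 -m pendant '[{"ax":0.8,"ay":0,"az":0,"tx":0,"ty":0,"tz":0,"hand":0.0},{"ax":0.8,"ay":0,"az":0,"tx":0,"ty":0,"tz":0,"hand":0.0},{"ax":0.8,"ay":0,"az":0,"tx":0,"ty":0,"tz":0,"hand":0.0},{"ax":0.8,"ay":0,"az":0,"tx":0,"ty":0,"tz":0,"hand":0.0},{"ax":0.8,"ay":0,"az":0,"tx":0,"ty":0,"tz":0,"hand":0.0}]'; python3 st.py 1.6 123.5 -7.5 24; python3 -c "
from h import *
snap('wrist','wrist10')"; python3 edge.py wrist10
```

```text
clock: 18.75
tcp_pos: [683.3, -68.5, 142.2]
ee_rot: [0.418, 1.098, 0.136]
ft_force: [1.5, 0.0, -3.0]
width: 0.156
t 18.75 tcp [683.3 -68.5 142.2] loc [124.   -8.   24.8] F [ 1.5  0.  -3. ] M [-0.03  0.19  0.03] w 13.7
q [ 0.5   0.45 -0.53  1.92  0.36  0.38  1.05]
rot to go [1.122e+01 4.000e-02 1.000e-02]
jaw cam angle 0.425 mod pi
shift in tool axes mm, after rot: [ 0.8 -0.5 -0.4]  now: [ 0.8  0.2 -0.6]
wrist10 lower edge [-8.  -7.7 -7.3] upper [84.6 92.4 93.7]
{-45: 0, -41: 0, -37: 0, -33: 0, -29: 0, -25: 0, -21: 0, -17: 0, -13: 0, -9: 1265, -5: 1660, -1: 1515, 3: 1574, 7: 1550, 11: 1489, 15: 1453, 19: 1421, 23: 1451, 27: 1500, 31: 1675, 35: 2025, 39: 2034, 43: 1989, 47: 1951, 51: 1774, 55: 50, 59: 46, 63: 47, 67: 26, 71: 10, 75: 115, 79: 1140, 83: 716, 87: 0, 91: 292, 95: 0, 99: 0, 103: 0}
```

View pics/wrist10.png

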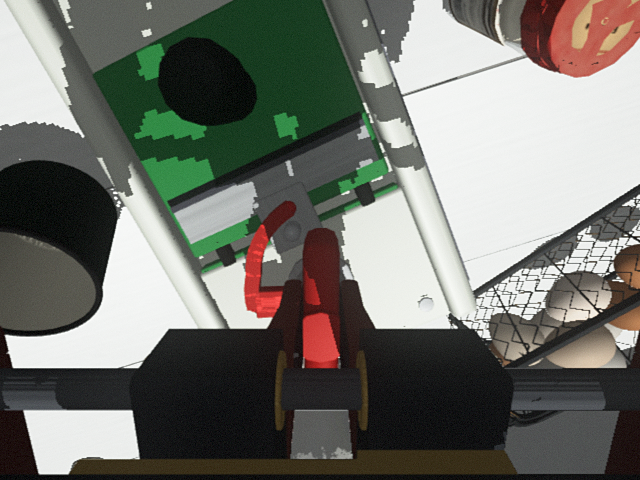

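The hook tip (290,208) now reaches round outside the pin (290,230), so the pin is caught. I'll continue.

```bash
python3 -m pendant '[{"ax":0.8,"ay":0,"az":0,"tx":0,"ty":0,"tz":0,"hand":0.0},{"ax":0.8,"ay":0,"az":0,"tx":0,"ty":0,"tz":0,"hand":0.0},{"ax":0.8,"ay":0,"az":0,"tx":0,"ty":0,"tz":0,"hand":0.0},{"ax":0.8,"ay":0,"az":0,"tx":0,"ty":0,"tz":0,"hand":0.0},{"ax":0.8,"ay":0,"az":0,"tx":0,"ty":0,"tz":0,"hand":0.0},{"ax":0.8,"ay":0,"az":0,"tx":0,"ty":0,"tz":0,"hand":0.0},{"ax":0.8,"ay":0,"az":0,"tx":0,"ty":0,"tz":0,"hand":0.0}]'; python3 st.py 1.6 123.5 -7.5 24; python3 -c "
from h import *
snap('wrist','wrist11')"; python3 edge.py wrist11
```

```text
clock: 19.68
tcp_pos: [683.5, -68.2, 142.3]
ee_rot: [1.008, 1.098, 0.136]
ft_force: [1.7, -0.2, -2.2]
width: 0.159
t 19.675 tcp [683.5 -68.2 142.3] loc [124.3  -7.6  24.8] F [ 1.7 -0.2 -2.2] M [-0.3   0.15  0.3 ] w 14.0
q [ 0.38  0.42 -0.38  1.93  0.18  0.35  0.61]
rot to go [ 5.57  0.04 -0.  ]
jaw cam angle 1.017 mod pi
shift in tool axes mm, after rot: [ 0.8 -0.8 -0.1]  now: [ 0.8 -0.6 -0.5]
wrist11 lower edge [-4.3 -3.9 -3.5] upper [88.1 92.7 93.6]
{-45: 0, -41: 0, -37: 0, -33: 0, -29: 0, -25: 0, -21: 0, -17: 0, -13: 0, -9: 0, -5: 1147, -1: 1396, 3: 1277, 7: 1214, 11: 1165, 15: 1144, 19: 1113, 23: 1136, 27: 1215, 31: 1376, 35: 1576, 39: 1790, 43: 1788, 47: 1763, 51: 1760, 55: 1383, 59: 63, 63: 55, 67: 47, 71: 48, 75: 40, 79: 311, 83: 934, 87: 450, 91: 264, 95: 0, 99: 0, 103: 0}
```

View pics/wrist11.png

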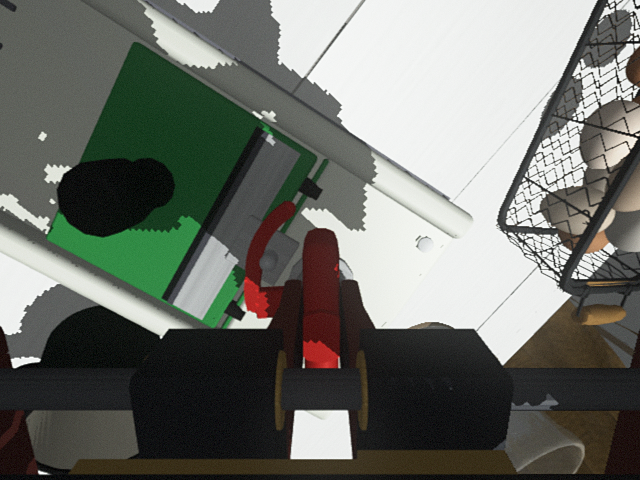

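The insert is being drawn in: its edge moved up 3.7 mm. On to the stop at 1.6.

```bash
python3 -m pendant '[{"ax":0.8,"ay":0,"az":0,"tx":0,"ty":0,"tz":0,"hand":0.0},{"ax":0.8,"ay":0,"az":0,"tx":0,"ty":0,"tz":0,"hand":0.0},{"ax":0.8,"ay":0,"az":0,"tx":0,"ty":0,"tz":0,"hand":0.0},{"ax":0.8,"ay":0,"az":0,"tx":0,"ty":0,"tz":0,"hand":0.0},{"ax":0.8,"ay":0,"az":0,"tx":0,"ty":0,"tz":0,"hand":0.0},{"ax":0.8,"ay":0,"az":0,"tx":0,"ty":0,"tz":0,"hand":0.0}]'; python3 st.py 1.6 123.5 -7.5 24;python3 -m pendant '[{"ax":0.8,"ay":0,"az":0,"tx":0,"ty":0,"tz":0,"hand":0.0},{"ax":0.8,"ay":0,"az":0,"tx":0,"ty":0,"tz":0,"hand":0.0},{"ax":0,"ay":0,"az":0,"tx":0,"ty":0,"tz":0,"hand":0.0}]'; python3 st.py 1.6 123.5 -7.5 24
```

```text
clock: 20.48
tcp_pos: [683.9, -67.9, 142.5]
ee_rot: [1.508, 1.098, 0.135]
ft_force: [1.7, -0.8, -2.8]
width: 0.158
t 20.475 tcp [683.9 -67.9 142.5] loc [124.7  -7.4  24.8] F [ 1.7 -0.8 -2.8] M [-0.3   0.3   0.16] w 13.9
q [ 0.28  0.4  -0.26  1.94  0.02  0.35  0.25]
rot to go [ 0.79  0.05 -0.02]
jaw cam angle 1.517 mod pi
shift in tool axes mm, after rot: [ 0.8 -1.2  0.1]  now: [ 0.8 -1.2  0. ]
clock: 20.85
tcp_pos: [683.9, -67.6, 142.6]
ee_rot: [1.668, 1.098, 0.134]
ft_force: [1.7, -1.1, -2.1]
width: 0.165
t 20.85 tcp [683.9 -67.6 142.6] loc [124.8  -7.1  24.8] F [ 1.7 -1.1 -2.1] M [-0.81  0.3   0.6 ] w 14.5
q [ 0.25  0.4  -0.22  1.94 -0.03  0.34  0.13]
rot to go [-0.74  0.05 -0.02]
jaw cam angle 1.677 mod pi
shift in tool axes mm, after rot: [ 0.8 -1.3  0.4]  now: [ 0.8 -1.3  0.5]
```

The moment about the axis stepped up by about 0.6 N m past 1.6, so the cam is on its locked stop. I'll ease, open, withdraw and look.

```bash
python3 -m pendant '[{"ax":-0.4,"ay":0,"az":0,"tx":0,"ty":0,"tz":0,"hand":0.06},{"ax":0,"ay":0,"az":0,"tx":0,"ty":0,"tz":0,"hand":0.06},{"ax":0,"ay":0,"az":0,"tx":0,"ty":0,"tz":0,"hand":0.06},{"ax":0,"ay":0,"az":0,"tx":0,"ty":0,"tz":0,"hand":0.06},{"ax":0,"ay":0,"az":0,"tx":-0.02,"ty":0,"tz":0,"hand":0.06},{"ax":0,"ay":0,"az":0,"tx":-0.04,"ty":0,"tz":0,"hand":0.06},{"ax":0,"ay":0,"az":0,"tx":-0.04,"ty":0,"tz":0,"hand":0.06},{"ax":0,"ay":0,"az":0,"tx":-0.03,"ty":0,"tz":0,"hand":0.06},{"ax":0,"ay":0,"az":0,"tx":0,"ty":0,"tz":0,"hand":0.06}]'; python3 st.py 1.6 124 -7.3 130; python3 -c "
from h import *
snap('wrist','wrist12');snap('scene','scene12')"; python3 edge.py wrist12; python3 wm.py wrist12
```

```text
clock: 21.98
tcp_pos: [621.9, -75.7, 266.6]
ee_rot: [1.616, 1.095, 0.132]
ft_force: [0.3, 0.2, 0.1]
width: 0.687
t 21.975 tcp [621.9 -75.7 266.6] loc [125.4  -6.1 163.8] F [0.3 0.2 0.1] M [-0.13  0.35  0.01] w 60.3
q [ 0.37  0.16 -0.29  1.94 -0.1   0.59  0.25]
rot to go [-0.26  0.06 -0.04]
jaw cam angle 1.628 mod pi
shift in tool axes mm, after rot: [33.8 -1.3  1.2]  now: [33.8 -1.5  1.1]
wrist12 lower edge [-1.2 -0.8 -0.4] upper [90.3 91.9 93. ]
{-45: 0, -41: 0, -37: 0, -33: 0, -29: 0, -25: 0, -21: 0, -17: 0, -13: 0, -9: 0, -5: 21, -1: 373, 3: 346, 7: 325, 11: 323, 15: 306, 19: 351, 23: 348, 27: 365, 31: 395, 35: 437, 39: 505, 43: 539, 47: 539, 51: 538, 55: 541, 59: 301, 63: 16, 67: 19, 71: 11, 75: 15, 79: 18, 83: 116, 87: 176, 91: 110, 95: 0, 99: 0, 103: 0}
bar rect [124.1  -7.3] [20.7 70.3] cam~ 1.601 top w [49.4 51.7 55.3]
green [[-0.8, -59.3, -2.8], [38.4, 3.6, -0.4], [93.3, 44.9, 1.6]]
knob top ((31.356605529785156, -6.194451808929443), 13.638052940368652) 49.889618
rails v [-74.6 -62.7] [48.2 60.5]
```

View pics/wrist12.png

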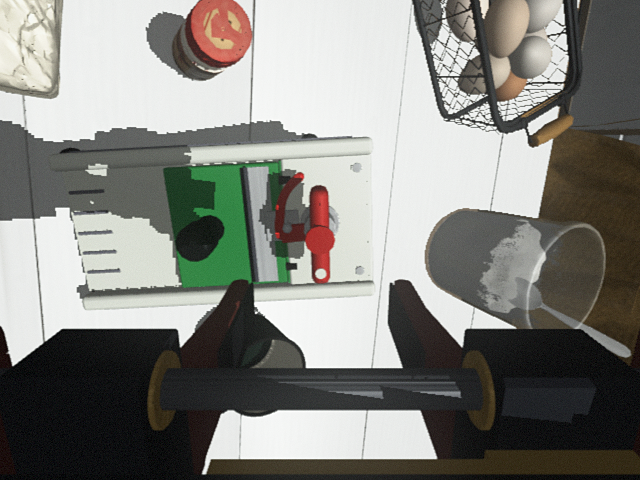

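View pics/scene12.png

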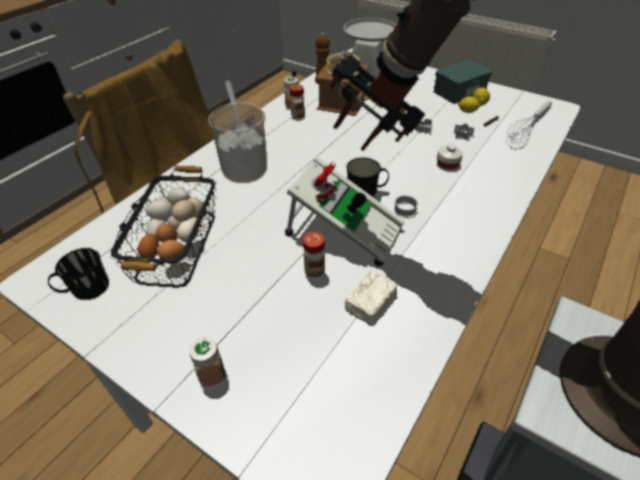

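Cam measures 1.60, and the knob has gone 7.2 mm beyond its rest at the buffers, so the gap is about 0. The insert edge lies along the head line (column 285). In the scene view the mug, jars, butter and cutter are where they were, and the gripper is clear.

Run:
```python
from h import *
a=np.load('pics/scene0.npz')['color'].astype(int);b=np.load('pics/scene12.npz')['color'].astype(int)
for n,(x0,y0,x1,y1) in dict(mugR=(372,160,390,190),cutter=(393,193,418,217),jar=(300,230,328,285),butter=(345,275,398,322),green=(188,335,228,390)).items():
    print(n,np.abs(a-b)[y0:y1,x0:x1].mean().round(2))
print(sign_off())
```

```text
mugR 7.85
cutter 8.31
jar 6.1
butter 12.91
green 7.77
the job is handed in; nothing more can be done
None
```

The slicer is ready for use: the insert is tight against the head piece and the handle is locked. The job was handed in at about 22 s of the 61 s allowed.

- **Opening the cam:** I gripped the red wing and turned it anticlockwise from about 1.1 rad to its open stop. The wrist camera then measured 0.00 rad.
- **Sliding the insert:** I pushed the insert up by its knob about 30 mm, until the buffers pushed back with 15–19 N. On release it settled at a gap of about 7 mm.
- **Locking:** I turned the wing clockwise to its stop; the hook caught the pin on the way and drew the insert in.

**Last checks:**
- The cam measured 1.60 rad.
- The knob sat 7.2 mm above its rest at the buffers, which puts the gap at about 0, good to 1–2 mm.
- The gripper was withdrawn, touching nothing, with the wrist force near zero.

**Bystanders:** by eye in the scene camera, the mug, spice jars, butter and ring cutter were all where they started. A before-and-after pixel comparison differed by 6–8 grey levels round most of them. That is the same as round the green jar, which the arm never came near. The butter patch differed by 13, which I put down to the arm's shadow, though I did not check this separately.

**Where checks disagreed:** the scene, side and wrist cameras differed by 2–4 mm on sideways position, so I used the wrist camera. Its own insert readings also differed by 2–3 mm: over the slide, the lower edge moved 27.7 mm while the knob and upper edge moved 30–31 mm. I relied on the knob, because its second move agrees with the buffers' stated rest gap.

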